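# Lay pipe nipples over and roll them into the stock bay

## Task

Put the pipe nipples away in the stock bay: draw the yellow gate up out of the slots of the bay and lay it flat on the middle of the black mat, then tip each standing nipple over onto its side and roll it through the open mouth until it lies wholly inside the bay, side by side on the counter and square with the stop rail. Never pick a nipple up off the counter, and leave the other fittings and tools where they are.

Things in the scene. Friction and masses are not known exactly. Their poses are not given: they have to be found in the camera images.
- bay: fixed low white crib with blue tape rims, left on the counter, yaw up to 0.12 rad. Origin on the counter, middle of the inside; x along the bay (as pipes lie), y from the open mouth to the stop rail. In mm: side walls' inner faces x = +-105, rail's inner face y = +80, all 45 high, counter as floor. Pipes come in from -y through the mouth, see bay_mouth
- bay_mouth (a point): point on the counter midway between the bay's two slotted posts, 93 mm before the bay's origin; same axes. In mm: posts 60 high, from y = -23.5 to +23.5, the clear mouth between them x = +-105; the upright slots are 15 wide in y, reach out to x = +-119 and have no sill
- gate: loose yellow plate, 10 mm thick (y), 230 long (x), 70 high (z), 0.13 kg; a tab 60 wide and 10 thick stands 30 above the middle of its upper edge. Origin: centre of the 230 x 70 plate (lower edge z = -35 mm, tab top z = +65). At the start it stands on the counter in the mouth's two slots; it slides straight up and out
- mat: fixed black rubber mat, 280 mm (x) by 160 mm (y), 3 mm thick, on the right part of the counter, turned up to about 9 degrees. Origin at the centre of its underside.
- nipple1: dark steel pipe nipple, threaded ends: round tube, 34 mm outside diameter, 120 mm long, about 0.3 kg, standing on end at the start, lower end loose on the counter (3 or 4 of the four are present). Origin at its centre (60 mm up standing, 17 mm lying); z is the pipe's axis, either way up. Falls past about 16 degrees of tilt; lying, it rolls easily and soon stops when let go
- nipple2: dark steel pipe nipple, threaded ends: round tube, 34 mm outside diameter, 120 mm long, about 0.3 kg, standing on end at the start, lower end loose on the counter (3 or 4 of the four are present). Origin at its centre (60 mm up standing, 17 mm lying); z is the pipe's axis, either way up. Falls past about 16 degrees of tilt; lying, it rolls easily and soon stops when let go
- nipple3: dark steel pipe nipple, threaded ends: round tube, 34 mm outside diameter, 120 mm long, about 0.3 kg, standing on end at the start, lower end loose on the counter (3 or 4 of the four are present). Origin at its centre (60 mm up standing, 17 mm lying); z is the pipe's axis, either way up. Falls past about 16 degrees of tilt; lying, it rolls easily and soon stops when let go
- nipple4: dark steel pipe nipple, threaded ends: round tube, 34 mm outside diameter, 120 mm long, about 0.3 kg, standing on end at the start, lower end loose on the counter (3 or 4 of the four are present). Origin at its centre (60 mm up standing, 17 mm lying); z is the pipe's axis, either way up. Falls past about 16 degrees of tilt; lying, it rolls easily and soon stops when let go
- coupling: bystander: steel pipe coupling, 52 mm diameter, 45 mm high, beyond the pipes. Origin: centre of underside
- tee: bystander: dark steel tee fitting 100 mm long, about 45 mm high, beyond the pipes. Origin: on the counter under its middle
- tape: bystander: roll of blue tape lying flat, 100 mm diameter, 25 mm high, near the robot. Origin: centre of underside
- paste: bystander: jar with a red cap, 64 mm diameter, 85 mm high, near the robot on the left. Origin: centre of underside
- cap: bystander: brass pipe cap, 52 mm diameter, 30 mm high, beyond the mat. Origin: centre of underside
- wrench: bystander: steel wrench 200 mm long lying left of the bay. Origin under its middle, x along it
- carton: bystander: small cardboard carton 90 x 130 x 70 mm, beyond the bay. Origin: centre of underside
Mind the look-alikes: they are no part of the job. What is shaped like the nipple1 but green is not meant.

How it is judged:
By the outcome, as a careful person would: the job done as asked, in the order asked, and still so for the second after the job is handed in, with the robot touching nothing.
Of nipple1, nipple2, nipple3, nipple4 only 3 to 4 are there at a start; the rules pass over those that are not, and their reading is None.
At some moment in a run one of nipple1, nipple2, nipple3, nipple4 may be knocked a few centimetres aside while the robot is not near it.
It also fails if it takes over 210 s, if anything falls off the work surface, if the arm or the gripper's body presses on something with over 40 N, if the wrist force passes 120 N, or if a joint passes its speed limit or range.

## Robot

A 6-joint arm with a two-finger parallel gripper is mounted at the origin on the work surface. World frame = base frame: x ahead of the robot, y to its left, z up, the work surface at z = 0. Lengths are in mm, angles in rad, forces in N, time in s.
With the tool pointing down it reaches from about 350 to 775 mm from the base axis. Payload 7.3 kg.
Tool frame: the origin (TCP) lies on the centre line of the jaws, within the pads' length; the fingertips stand bot.tip_reach ahead of it and the grasp point (between the pads) lies 6 mm ahead of it (bot.tip_reach is the distance from the TCP to the fingertips, in mm); z points along the fingers, y is the direction in which the jaws open and shut (so a half turn about z gives the same grasp; the last joint's range is limited). The gripper opens to 92 mm and grips with 3 to 60 N. Pads are 19 mm wide; open, the fingers measure 130 mm over their backs; the gripper's body (75 mm by 190 mm) begins 47 mm behind the grasp point.
Start: joints at [-1.437, 0.342, 1.524, -0, 1.275, -0.146], TCP at [145.008, -504.594, 251.741] pointing down, gripper open.
Joint ranges: [-2.53, 2.53], [-0.77, 2.02], [0.04, 2.7], [-1, 4.14], [0.28, 2.66], [-3.11, 3.11]. Speed limits (rad/s): [2.57, 2.57, 3.14, 3.14, 3.14, 3.14].

## Interface

Orientations are given as [roll, pitch, yaw] about the fixed x, y, z axes, in that order (R = Rz(yaw) Ry(pitch) Rx(roll)).
In Python, from plant import bot gives the robot as it stands.
- The arm moves only by the tool step_arm, never from a script. Its argument "deltas" is a list of rows, each a list of 6 numbers: the shift along the tool's x, y, z in mm, then the turn, a rotation vector about the tool's x, y, z in rad. A call has 1 to 5 rows; each row is the pose to reach, as a shift and turn from the pose commanded when the call began, along the tool's axes at that moment; what a row does not reach only later rows make up. A row lasts 1/12 s, in which the tool goes at most 41.7 mm and 7.16 degrees, less where a joint would pass 70% of its speed; a pose out of reach is approached as far as the arm can. A call with a gripper value outside its range is refused whole. "fingers" is the finger opening in mm, from 0 to 91.8, set as the call begins (left out, the last holds). The fingers move at their own pace and stop on an object; the grip force is fixed at half the most. Time passes only in rows, so rows that repeat a pose let the fingers close. It gives the time, the measured TCP pose, the force and the opening at its end, in the units of the state.
- bot.get_obs(): the state, without advancing time (a new reading comes with each control period).
- bot.capture(name): name is "scene" or "top" or "wrist"; returns a dict with "color" (400x640x3 uint8, red, green, blue), "fx", "fy", "cx", "cy" (pixels), "R" (3x3) and "t" (3): a world point X has camera coordinates R X + t. Camera axes: x right, y down, z forward; pixel columns grow to the right and rows downward; lengths in mm; the calibration is good to about 2 mm. A picture is of the moment at which its call begins. There is no depth.
- bot.close_job(): hands the job in, once; it reports no verdict.
Trained networks look in a picture, given as the dict that the camera call returned (one of the last four; its "shot" number tells which), for a name from the list of things; names that differ only in an ending like _2 or _b are one class to them, and where a whole thing is asked for, a point or a joint stands for the part that bears it (a point fixed in the world has none). Each returns a list of dicts, best first, with "p" (0 to 1); they miss things now and then, are a little off and sometimes report something else, mostly with a low value. They report only what shows in the picture. A call takes as long as a camera call. They do not tell look-alikes from the thing itself.
- bot.boxes_of(query, picture): "rect" ([centre column, centre row, width, height] in pixels, round what is visible of it).
The state is a dict: "time": time; "joint_positions": joint angles; "dq": joint speeds; "tau": joint torques, N m; "tool_pos": TCP position; "tcp_rot": TCP orientation; "contact_force": force on the tool from outside, world axes, zero at the start; "moment": the same for the moment, N m; "grip_width": finger opening in mm.
Only numpy, scipy, OpenCV 4.12 (cv2) and the standard library are available. Lean on these libraries where they do the work, as an engineer would, in place of code of your own. Each camera call takes 0.05 s, during which the arm holds its last target. There are 200 camera calls.

## Working session

There is one attempt and no reset: what is moved stays moved. The work goes in short steps, Python scripts to look and compute and a tool call to move; the robot and the scene stay as the last step left them, time stands still between calls to the robot, and variables do not carry over. Pictures are saved under pics/ and viewed, about 12 in all and at most 16, crops included, and the job is handed in when it is done.

Besides the shell and the picture viewer there is one more tool, called after "Call:" as name([rows], argument=value, ...), one row to a line, values as JSON. step_arm: Moves the arm, as the interface text tells. Its arguments: {"type":"object","properties":{"deltas":{"type":"array"},"fingers":{"type":"number"}},"required":["deltas"]}

```bash
ls; mkdir -p pics; python3 - <<'E'
from plant import bot
import cv2
print(bot.get_obs(), bot.tip_reach)
for n in ("top","scene"):
    p=bot.capture(n); cv2.imwrite(f"pics/{n}0.png",p["color"][:,:,::-1])
    print(n,p["fx"],p["cx"],p["cy"],p["R"],p["t"])
    for q in ["gate","bay","mat","nipple1","coupling","tee","tape","paste","cap","wrench","carton"]:
        print(q,[(round(d["p"],2),[round(float(v)) for v in d["rect"]]) for d in bot.boxes_of(q,p)])
E
```

```text
pics
{'time': 0.0, 'joint_positions': array([-1.43696625e+00,  3.42726667e-01,  1.52505489e+00, -3.00735866e-05,
        1.27534727e+00, -1.46016273e-01]), 'dq': array([-1.21791524e-03, -5.81370980e-04, -6.59124437e-04, -5.44106797e-04,
        9.30571016e-04,  2.09409843e-06]), 'tau': array([ 1.54196012e-03, -4.31229115e+01, -2.44216686e+01,  7.19773024e-02,
        5.60502650e-02, -1.21295593e-04]), 'tool_pos': array([ 144.96396144, -504.20195526,  251.02965083]), 'tcp_rot': array([-3.14006864e+00, -1.95059213e-04,  2.79854982e-01]), 'contact_force': array([-0.5263052, -0.1907798, -0.2429244]), 'moment': array([-0.00012105,  0.05477096, -0.00343803]), 'grip_width': 91.7207414907583} 25.0
top 393.69997629305857 319.62468541014437 206.13650876380314 [[ 0.01344626 -0.99984553 -0.01131915]
 [-0.99584761 -0.01237145 -0.09019134]
 [ 0.09003738  0.01248489 -0.99586013]] [  56.06313415  568.84367378 1069.18578598]
gate []
bay [(0.71, [267, 210, 76, 97])]
mat [(0.61, [469, 238, 67, 107])]
nipple1 [(0.69, [422, 177, 23, 19]), (0.61, [292, 288, 15, 16]), (0.54, [356, 189, 13, 17]), (0.47, [38
[... 418 characters left out ...]

 [ 0.64666338 -0.35132988 -0.67704785]
 [-0.6077597   0.29904462 -0.73566328]] [-305.9979656  -303.47377327 1438.25703675]
gate [(0.56, [351, 190, 49, 58])]
bay [(0.96, [373, 192, 109, 91])]
mat [(0.96, [175, 253, 94, 98])]
nipple1 [(0.93, [301, 222, 17, 40]), (0.84, [249, 195, 19, 38]), (0.83, [244, 261, 22, 40]), (0.75, [300, 174, 15, 38]), (0.71, [314, 144, 13, 39])]
coupling [(0.74, [299, 304, 19, 29]), (0.7, [352, 280, 42, 38])]
tee [(0.78, [353, 280, 46, 40])]
tape [(0.96, [203, 196, 38, 30])]
paste [(0.79, [342, 136, 26, 30])]
cap [(0.85, [198, 319, 24, 26]), (0.65, [420, 146, 52, 22])]
wrench [(0.71, [420, 146, 49, 23]), (0.22, [204, 197, 36, 29])]
carton [(0.6, [416, 244, 68, 61])]
```

```bash
python3 - <<'E'
import cv2
a=cv2.imread("pics/top0.png")[100:320,140:520]; cv2.imwrite("pics/top0c.png",cv2.resize(a,(800,463),interpolation=cv2.INTER_CUBIC))
a=cv2.imread("pics/scene0.png")[110:340,110:470]; cv2.imwrite("pics/scene0c.png",cv2.resize(a,(800,511),interpolation=cv2.INTER_CUBIC))
E
```

```text
(no output)
```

View pics/top0c.png

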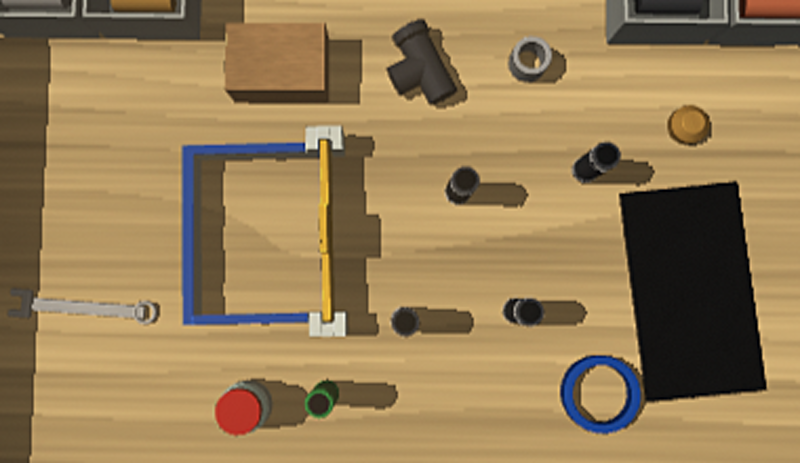

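View pics/scene0c.png

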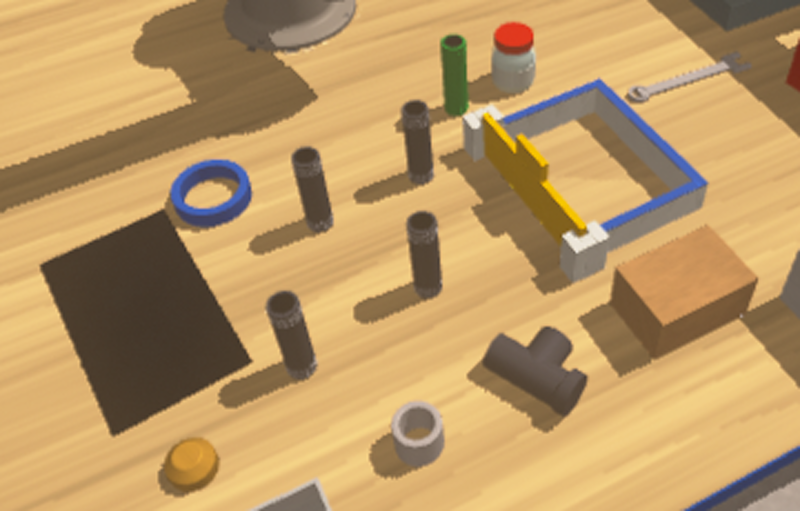

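The four dark tubes are at crop (462,183), (597,160), (405,320) and (525,312). The green one at (320,400) is the look-alike, so I leave it alone. The gate is the yellow line at crop (325,230), and the mat is centred near (693,290). Next I work out the geometry.

```bash
cat > h.py <<'E'
import numpy as np, cv2
from scipy.optimize import least_squares
from plant import bot
def proj(p,X):
    c=np.atleast_2d(X)@p["R"].T+p["t"]
    return np.c_[p["fx"]*c[:,0]/c[:,2]+p["cx"],p["fy"]*c[:,1]/c[:,2]+p["cy"]]
def back(p,uv,z):
    uv=np.atleast_2d(uv).astype(float)
    d=np.c_[(uv[:,0]-p["cx"])/p["fx"],(uv[:,1]-p["cy"])/p["fy"],np.ones(len(uv))]@p["R"]
    o=-p["R"].T@p["t"]
    return (o+d*((z-o[2])/d[:,2])[:,None])[:,:2]
def mask(p,lo,hi):
    return cv2.inRange(cv2.cvtColor(p["color"],cv2.COLOR_RGB2HSV),np.array(lo),np.array(hi))
def cyl(x,y):
    a=np.linspace(0,2*np.pi,24); c=np.c_[x+17*np.cos(a),y+17*np.sin(a)]
    return np.r_[np.c_[c,np.zeros(24)],np.c_[c,np.full(24,120)]]
def rectfit(ps,rs,x0):
    def f(v):
        o=[]
        for p,r in zip(ps,rs):
            q=proj(p,cyl(*v)); a,b=q.min(0),q.max(0)
            o+=list(np.r_[(a+b)/2-r[:2], ((b-a)-r[2:])*.3])
        return o
    s=least_squares(f,x0); return s.x,np.abs(s.fun).max()
def line(P):  # centroid, direction
    c=P.mean(0); return c,np.linalg.svd(P-c)[2][0]
E
cat > m.py <<'E'
from h import *
T=bot.capture("top"); S=bot.capture("scene")
b=mask(T,(105,120,60),(130,255,255)); ys,xs=np.nonzero(b); P=back(T,np.c_[xs,ys],45)
print("blue",P.min(0),P.max(0),len(P))
P=P[(P[:,1]>-60)]  # drop tape roll
h=np.histogram(P[:,0],bins=12); print(h)
h=np.histogram(P[:,1],bins=12); print(h)
y=mask(T,(20,120,80),(32,255,255)); y[:140]=0; ys,xs=np.nonzero(y); print("yel",len(xs),xs.min(),xs.max(),ys.min(),ys.max())
k=(xs>285)&(xs<305)&(ys>160)&(ys<260); G=back(T,np.c_[xs,ys][k],70); c,d=line(G); print("gate",c,d,G.min(0),G.max(0))
m=np.all(T["color"]<45,axis=2).astype(np.uint8); n,l,st,ce=cv2.connectedComponentsWithStats(m)
i=max((i for i in range(1,n) if 430<ce[i][0]<510),key=lambda i:st[i][4])
Q=back(T,np.argwhere(l==i)[:,::-1],3); print("mat",cv2.minAreaRect(Q.astype(np.float32)),st[i])
D=[np.array(d["rect"]) for d in bot.boxes_of("nipple1",S)]; E=[np.array(d["rect"]) for d in bot.boxes_of("nipple1",T)]
for r in D:
    g=back(S,[r[:2]],60)[0]; e=min(E,key=lambda e:np.linalg.norm(e[:2]-proj(T,[[*g,60]])[0]))
    v,err=rectfit([T,S],[e,r],g); print("nip",v.round(1),err.round(2), r.round(),e.round())
E
python3 m.py
```

```text
blue [  63.77539926 -815.64063478] [959.50129225 819.79596071] 4050
(array([  9,   8,   3,   5,  31, 329, 145, 173, 187,   7,  22,  73]), array([ 63.77539926, 138.41922368, 213.0630481 , 287.70687251,
       362.35069693, 436.99452134, 511.63834576, 586.28217017,
       660.92599459, 735.569819  , 810.21364342, 884.85746783,
       959.50129225]))
(array([ 10,   0,  88, 196, 559,   0,   0,   0,   0,  19,  11, 109]), array([-22.87160072,  47.35069607, 117.57299285, 187.79528964,
       258.01758642, 328.23988321, 398.46218   , 468.68447678,
       538.90677357, 609.12907036, 679.35136714, 749.57366393,
       819.79596071]))
yel 839 40 551 140 389
gate [554.64973097 131.85109475] [-0.99927268 -0.03813293] [441.48074028 121.13421015] [671.90031195 139.83777742]
mat ((486.6186218261719, -355.355712890625), (278.06817626953125, 159.63644409179688), 6.23380184173584) [ 435  187   69  104 5622]
nip [612.7 -44.7] 1.14 [299. 225.  15.  37.] [360. 189.  13.  16.]
nip [343.6 133.2] 1.57 [316. 145.  11.  37.] [292. 291.  19.  17.]
nip [ 643.3 -209.4] 1.8 [243. 260.  19.  40.] [422. 180.  28.  19.]
nip [442.9  30. ] 1.05 [298. 173.  16.  36.] [333. 252.  15.  17.]
nip [ 456.9 -119.7] 1.4 [250. 196.  19.  39.] [388. 248.  15.  14.]
```

```bash
cat > bay.py <<'E'
from h import *
T=bot.capture("top")
b=mask(T,(105,120,60),(130,255,255)); ys,xs=np.nonzero(b); P=back(T,np.c_[xs,ys],45)
P=P[(P[:,1]>100)&(P[:,1]<340)&(P[:,0]>420)&(P[:,0]<700)]
yaw=.038
for _ in range(4):
    R=np.array([[np.cos(yaw),np.sin(yaw)],[-np.sin(yaw),np.cos(yaw)]])
    q=P@R.T; rail=q[:,1]>q[:,1].max()-15; mid=(q[:,0].min()+q[:,0].max())/2
    A=q[(q[:,0]<mid-80)&(q[:,1]<q[:,1].max()-25)]; B=q[(q[:,0]>mid+80)&(q[:,1]<q[:,1].max()-25)]; C=q[rail&(abs(q[:,0]-mid)<90)]
    a=np.polyfit(A[:,1],A[:,0],1);bb=np.polyfit(B[:,1],B[:,0],1);c=np.polyfit(C[:,0],C[:,1],1)
    yaw+=np.mean([-a[0],-bb[0],c[0]])
    x0,x1,y=A[:,0].mean(),B[:,0].mean(),C[:,1].mean(); t=x1-x0-210
cx=(x0+x1)/2; cy=y-t/2-80
print("yaw",yaw,a[0],bb[0],c[0],"t",t,"bay",R.T@[cx,cy],"mouth",R.T@[cx,cy-93], "spread",np.ptp(C[:,1]),np.ptp(A[:,0]))
E
python3 bay.py
```

```text
yaw 0.039016215952054595 -0.00234998489618871 -0.002258571621073815 -0.004608555960436471 t 12.071765016168513 bay [553.29881909 225.1210181 ] mouth [556.92640663 132.19179445] spread 11.823554510164342 10.840181992877547
```

Call:
step_arm([
  [0,0,-8,0,0,0.1],
  [0,0,-8,0,0,0.2],
  [0,0,-8,0,0,0.242],
  [0,0,-8,0,0,0.242],
])

```text
time: 1.78
tool_pos: [145.0, -504.6, 259.8]
tcp_rot: [3.141, -0.0, 0.036]
contact_force: [0.6, 0.7, 0.4]
grip_width: 91.6
```

Call:
step_arm([
  [22,-31,0,0,0,0],
  [43,-62,0,0,0,0],
  [65,-93,0,0,0,0],
  [87,-124,0,0,0,0],
  [108.5,-155.5,0,0,0,0],
])

```text
time: 2.2
tool_pos: [248.1, -343.6, 259.7]
tcp_rot: [3.141, -0.0, 0.039]
contact_force: [1.1, 0.8, 0.1]
grip_width: 91.7
```

Call:
step_arm([
  [22,-31,0,0,0,0],
  [43,-62,0,0,0,0],
  [65,-93,0,0,0,0],
  [87,-124,0,0,0,0],
  [108.5,-155.5,0,0,0,0],
])

```text
time: 2.62
tool_pos: [350.7, -184.0, 259.9]
tcp_rot: [3.141, -0.001, 0.039]
contact_force: [1.2, -0.2, 0.1]
grip_width: 91.4
```

Call:
step_arm([
  [22,-31,0,0,0,0],
  [43,-62,0,0,0,0],
  [65,-93,0,0,0,0],
  [87,-124,0,0,0,0],
  [108.5,-155.5,0,0,0,0],
])

```text
time: 3.03
tool_pos: [453.4, -24.3, 259.9]
tcp_rot: [3.141, -0.001, 0.04]
contact_force: [0.4, -1.2, 0.0]
grip_width: 91.7
```

Call:
step_arm([
  [22,-31,0,0,0,0],
  [43,-62,0,0,0,0],
  [65,-93,0,0,0,0],
  [87,-124,0,0,0,0],
  [108.5,-155.5,0,0,0,0],
])

```text
time: 3.45
tool_pos: [555.9, 135.2, 259.6]
tcp_rot: [3.141, 0.0, 0.04]
contact_force: [0.2, -0.3, 0.3]
grip_width: 91.7
```

Call:
step_arm([
  [0,0,0,0,0,0],
  [0,0,0,0,0,0],
])

```text
time: 3.62
tool_pos: [555.4, 135.0, 258.7]
tcp_rot: [3.141, 0.001, 0.042]
contact_force: [-0.1, -0.1, -0.1]
grip_width: 91.6
```

```bash
python3 - <<'E'
from h import *
W=bot.capture("wrist"); cv2.imwrite("pics/w1.png",W["color"][:,:,::-1]); print(W["R"],W["t"],W["fx"])
y=mask(W,(20,120,80),(32,255,255)); ys,xs=np.nonzero(y); print(len(xs),xs.min(),xs.max(),ys.min(),ys.max())
o=bot.get_obs(); print(proj(W,[[*o["tool_pos"][:2],100],[*o["tool_pos"][:2],0]]))
P=back(W,np.c_[xs,ys],70); print(P.min(0),P.max(0),P.mean(0))
E
```

```text
[[ 4.25279844e-02 -9.99095201e-01  3.88008834e-04]
 [-9.68055889e-01 -4.11106920e-02  2.47341278e-01]
 [-2.47101532e-01 -1.08945402e-02 -9.68928347e-01]] [110.89554785 510.18899089 533.94345901] 316.3416458773267
2706 0 635 1 307
[[318.97153952 187.06765783]
 [318.71000718 169.29748511]]
[ 404.17981222 -195.22878767] [728.21680632 465.67579325] [565.20441366  99.96520182]
```

View pics/w1.png

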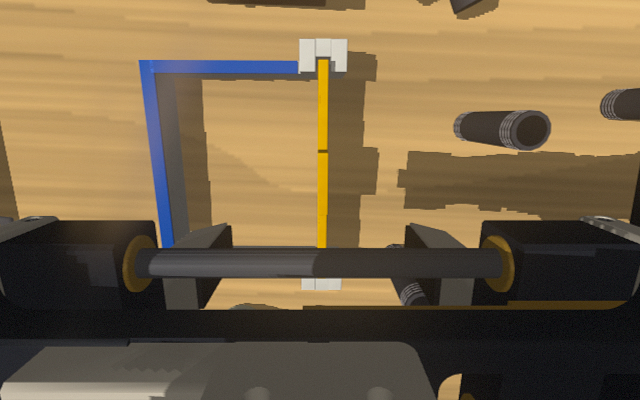

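The wrist view shows the gate tab edge-on at column 323, so it's about 4 mm to the right of the tool centre, and the yaw matches. I descend and grip it.

Call:
step_arm([
  [0,4,32,0,0,0],
  [0,4,64,0,0,0],
  [0,4,96,0,0,0],
  [0,4,128,0,0,0],
  [0,4,150,0,0,0],
])

```text
time: 4.08
tool_pos: [553.6, 127.7, 107.4]
tcp_rot: [3.141, 0.003, 0.037]
contact_force: [-0.2, -0.9, 0.5]
grip_width: 91.7
```

Call:
step_arm([
  [0,0,8,0,0,0],
  [0,0,8,0,0,0],
])

```text
time: 4.25
tool_pos: [554.0, 128.1, 100.2]
tcp_rot: [3.141, 0.004, 0.037]
contact_force: [0.2, 0.5, 0.3]
grip_width: 92.0
```

Call:
step_arm([
  [0,0,0,0,0,0],
  [0,0,0,0,0,0],
  [0,0,0,0,0,0],
  [0,0,0,0,0,0],
  [0,0,0,0,0,0],
], fingers=0)

```text
time: 4.67
tool_pos: [555.8, 129.4, 102.7]
tcp_rot: [3.142, -0.002, 0.038]
contact_force: [0.2, -0.6, 0.1]
grip_width: 63.2
```

Call:
step_arm([
  [0,0,0,0,0,0],
  [0,0,0,0,0,0],
  [0,0,0,0,0,0],
  [0,0,0,0,0,0],
  [0,0,0,0,0,0],
])

```text
time: 5.08
tool_pos: [555.3, 129.4, 101.6]
tcp_rot: [3.141, 0.0, 0.038]
contact_force: [0.8, -0.2, 0.2]
grip_width: 29.7
```

Call:
step_arm([
  [0,-1,0,0,0,0],
  [0,-1,0,0,0,0],
  [0,-1,0,0,0,0],
  [0,-1,0,0,0,0],
  [0,-1,0,0,0,0],
])

```text
time: 5.5
tool_pos: [555.3, 130.4, 101.6]
tcp_rot: [3.142, 0.0, 0.038]
contact_force: [0.2, 1.2, -0.3]
grip_width: 9.8
```

Call:
step_arm([
  [0,0,0,0,0,0],
  [0,0,-5,0,0,0],
  [0,0,-10,0,0,0],
  [0,0,-15,0,0,0],
  [0,0,-20,0,0,0],
])

```text
time: 5.92
tool_pos: [555.4, 130.3, 122.4]
tcp_rot: [3.141, -0.0, 0.038]
contact_force: [0.2, 0.1, -1.4]
grip_width: 9.4
```

Call:
step_arm([
  [0,0,-28,0,0,0],
  [0,0,-56,0,0,0],
  [0,0,-84,0,0,0],
  [0,0,-112,0,0,0],
  [0,0,-140,0,0,0],
])

```text
time: 6.33
tool_pos: [555.0, 130.3, 263.7]
tcp_rot: [3.142, -0.001, 0.038]
contact_force: [0.8, 1.0, -1.6]
grip_width: 9.3
```

Call:
step_arm([
  [-4,25,0,0,0,0],
  [-10,60,0,0,0,0],
  [-16,97,0,0,0,0],
  [-22,134,0,0,0,0],
  [-28.3,171,0,0,0,0],
])

```text
time: 6.75
tool_pos: [532.9, -43.0, 262.4]
tcp_rot: [3.141, -0.001, 0.038]
contact_force: [0.3, 0.4, -1.5]
grip_width: 9.6
```

Call:
step_arm([
  [-6,34,0,0,0,0],
  [-12,68,0,0,0,0],
  [-17,102,0,0,0,0],
  [-23,136,0,0,0,0],
  [-28.3,171,0,0,0,0],
])

```text
time: 7.17
tool_pos: [511.0, -215.0, 262.4]
tcp_rot: [3.141, -0.001, 0.038]
contact_force: [1.7, 0.3, -0.8]
grip_width: 9.9
```

Call:
step_arm([
  [-6,36,0,0,0,0],
  [-12,74,0,0,0,0],
  [-18,110,0,0,0,0],
  [-24,145,0,0,0,0],
  [-28.3,171,0,0,0,0],
])

```text
time: 7.58
tool_pos: [488.8, -388.4, 262.1]
tcp_rot: [3.14, -0.0, 0.036]
contact_force: [0.4, -0.1, -1.3]
grip_width: 9.7
```

Call:
step_arm([
  [0,0,0,0,0,-0.035],
  [0,0,0,0,0,-0.071],
  [0,0,0,0,0,-0.071],
])

```text
time: 7.83
tool_pos: [489.4, -386.1, 261.9]
tcp_rot: [-3.141, 0.0, 0.109]
contact_force: [-0.5, 0.1, -1.4]
grip_width: 10.0
```

Call:
step_arm([
  [0,0,0,0.08,0,0],
  [0,0,0,0.16,0,0],
  [0,0,0,0.24,0,0],
  [0,0,0,0.32,0,0],
  [0,0,0,0.4,0,0],
])

```text
time: 8.25
tool_pos: [490.1, -385.3, 262.8]
tcp_rot: [-2.739, -0.0, 0.109]
contact_force: [0.1, -0.0, -1.9]
grip_width: 9.7
```

Call:
step_arm([
  [0,0,0,0.08,0,0],
  [0,0,0,0.15,0,0],
  [0,0,0,0.23,0,0],
  [0,0,0,0.3,0,0],
  [0,0,0,0.3,0,0],
])

```text
time: 8.67
tool_pos: [489.4, -386.4, 259.3]
tcp_rot: [-2.437, 0.003, 0.107]
contact_force: [-0.4, -0.8, -2.5]
grip_width: 9.9
```

Call:
step_arm([
  [0,22,26,0,0,0],
  [0,44,52,0,0,0],
  [0,66,78,0,0,0],
  [0,88,104,0,0,0],
  [0,104,122,0,0,0],
])

```text
time: 9.08
tool_pos: [489.7, -385.5, 99.1]
tcp_rot: [-2.443, 0.002, 0.11]
contact_force: [-0.1, 0.2, -2.1]
grip_width: 9.9
```

```bash
cat > shot.py <<'E'
import sys; from h import *
n,f,x0,x1,y0,y1=sys.argv[1],sys.argv[2],*map(int,sys.argv[3:7])
p=bot.capture(n); a=p["color"][y0:y1,x0:x1,::-1]; s=min(800/(x1-x0),600/(y1-y0)); cv2.imwrite(f"pics/{f}.png",cv2.resize(a,None,fx=s,fy=s,interpolation=cv2.INTER_CUBIC)); print("scale",s)
E
python3 shot.py scene s2 90 330 120 340
```

```text
scale 2.727272727272727
```

View pics/s2.png

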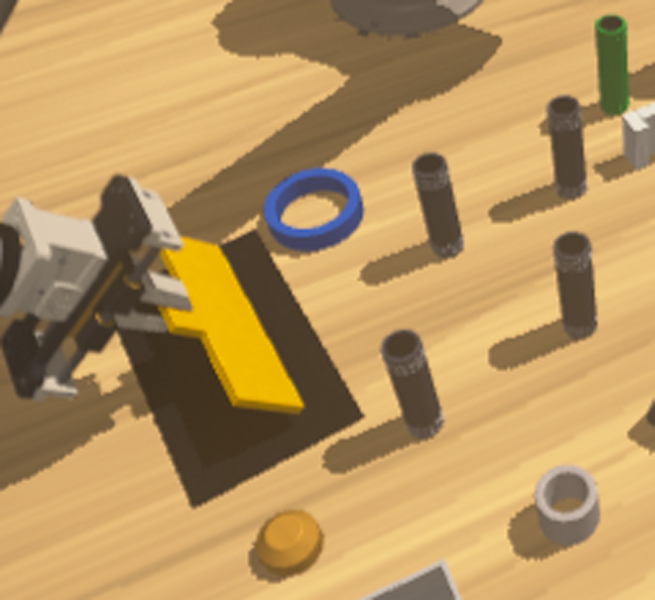

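The gate is held tilted over the mat (crop 230,330), aligned with it. I lower it until it touches.

Call:
step_arm([
  [0,4,5,0,0,0],
  [0,8,9.5,0,0,0],
  [0,8.5,10,0,0,0],
  [0,8.5,10,0,0,0],
])

```text
time: 9.47
tool_pos: [490.5, -387.0, 89.8]
tcp_rot: [-2.444, -0.001, 0.109]
contact_force: [1.2, 0.7, -1.3]
grip_width: 9.7
```

Call:
step_arm([
  [0,1,1.2,0,0,0],
  [0,1.3,1.5,0,0,0],
  [0,1.3,1.5,0,0,0],
])

```text
time: 9.72
tool_pos: [490.1, -386.8, 86.9]
tcp_rot: [-2.443, -0.001, 0.109]
contact_force: [0.3, 0.2, -0.4]
grip_width: 9.7
```

Call:
step_arm([
  [0,1,1,0,0,0],
  [0,1.3,1.5,0,0,0],
  [0,1.3,1.5,0,0,0],
])

```text
time: 9.97
tool_pos: [489.9, -386.5, 84.2]
tcp_rot: [-2.442, 0.0, 0.109]
contact_force: [0.2, -0.1, -1.9]
grip_width: 9.8
```

Call:
step_arm([
  [0,0,0,0,0,0],
  [0,0,0,0,0,0],
  [0,0,0,0,0,0],
  [0,0,0,0,0,0],
  [0,0,0,0,0,0],
], fingers=45)

```text
time: 10.38
tool_pos: [490.0, -386.6, 84.4]
tcp_rot: [-2.442, -0.0, 0.109]
contact_force: [0.7, -0.2, -0.3]
grip_width: 38.8
```

Call:
step_arm([
  [0,0,0,0,0,0],
  [0,0,0,0,0,0],
  [0,0,0,0,0,0],
])

```text
time: 10.63
tool_pos: [490.0, -386.5, 84.3]
tcp_rot: [-2.442, -0.0, 0.109]
contact_force: [0.7, -0.2, -0.6]
grip_width: 44.7
```

```bash
python3 shot.py scene s3 90 330 160 340
```

```text
scale 3.3333333333333335
```

View pics/s3.png

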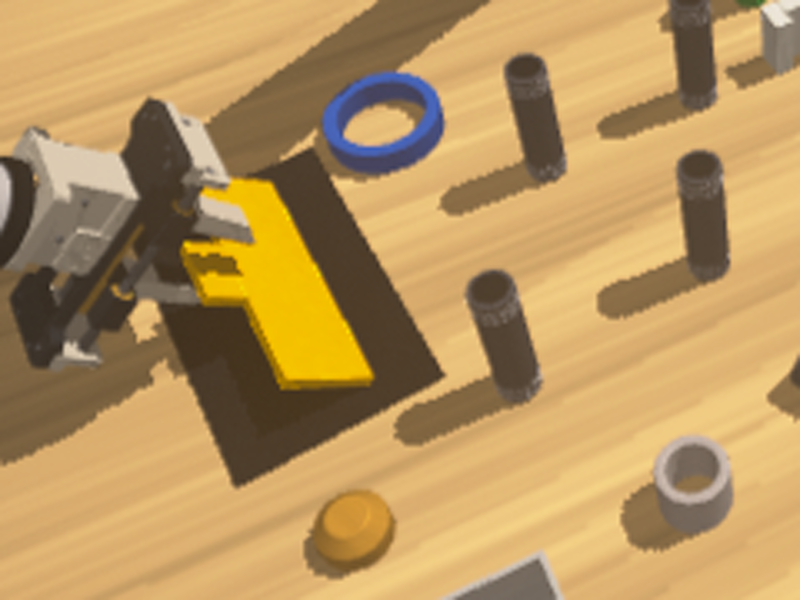

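The gate now rests on the lower finger. I withdraw along its surface.

Call:
step_arm([
  [0,10,-33,0,0,0],
  [0,21,-70,0,0,0],
  [0,21,-110,0,0,0],
  [0,0,-150,0,0,0],
  [0,0,-190,0,0,0],
])

```text
time: 11.1
tool_pos: [500.2, -495.2, 220.8]
tcp_rot: [-2.448, -0.006, 0.106]
contact_force: [2.1, -1.0, 2.9]
grip_width: 45.1
```

Call:
step_arm([
  [0,0,-15,-0.1,0,0],
  [0,0,-30,-0.2,0,0],
  [0,0,-30,-0.3,0,0],
  [0,0,-30,-0.4,0,0],
  [0,0,-30,-0.4,0,0],
])

```text
time: 11.52
tool_pos: [502.4, -510.6, 240.2]
tcp_rot: [-2.844, -0.003, 0.107]
contact_force: [0.8, -0.5, 0.3]
grip_width: 44.8
```

Call:
step_arm([
  [0,0,0,-0.1,0,0],
  [0,0,0,-0.2,0,0],
  [0,0,0,-0.3,0,0],
  [0,0,0,-0.3,0,0],
])

```text
time: 11.85
tool_pos: [503.0, -511.1, 239.2]
tcp_rot: [-3.141, -0.003, 0.106]
contact_force: [-0.0, 1.4, -0.1]
grip_width: 44.9
```

```bash
cat > gate.py <<'E'
from h import *
T=bot.capture("top")
y=mask(T,(20,150,110),(32,255,255)); m=np.zeros_like(y); m[180:300,425:515]=y[180:300,425:515]
n,l,st,ce=cv2.connectedComponentsWithStats(m); i=1+np.argmax(st[1:,4])
Q=back(T,np.argwhere(l==i)[:,::-1],11).astype(np.float32)
a=.109; R=np.array([[np.cos(a),np.sin(a)],[-np.sin(a),np.cos(a)]])
L=(Q-[486.6,-355.4])@R.T; print("gate mat-local",L.min(0),L.max(0),L.mean(0),cv2.minAreaRect(Q),len(Q))
E
python3 gate.py; python3 shot.py scene s4 90 330 160 340
```

```text
gate mat-local [-109.78757913  -69.63537099] [116.97577954  32.14372107] [ 3.79416685 -9.29973072] ((492.1512451171875, -373.73193359375), (226.8218536376953, 101.49210357666016), 6.102790832519531) 2293
scale 3.3333333333333335
```

View pics/s4.png

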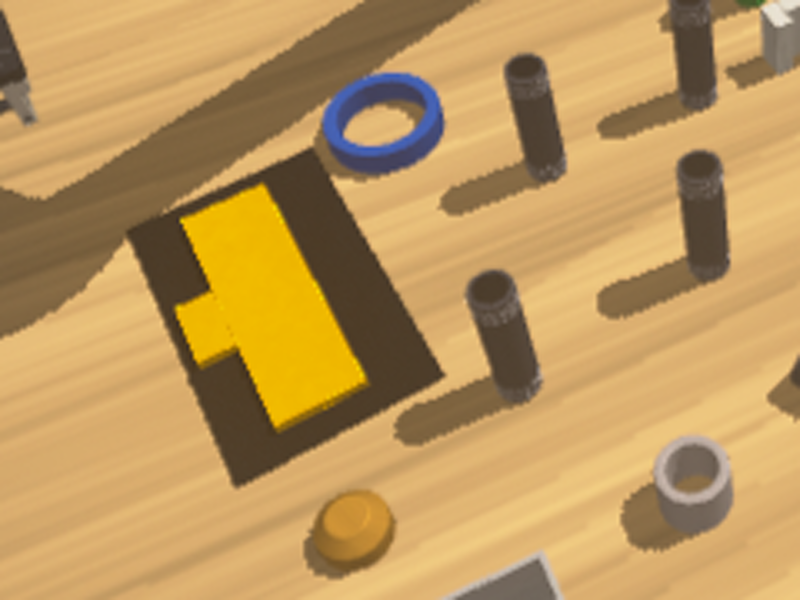

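The gate lies flat, about 4 mm from the mat's centre and aligned with it. I turn to the bay yaw, half-close the fingers and re-measure the nipples.

Call:
step_arm([
  [0,0,0,0,0,0.034],
  [0,0,0,0,0,0.068],
  [0,0,0,0,0,0.068],
  [0,0,0,0,0,0.068],
], fingers=20)

```text
time: 12.28
tool_pos: [502.4, -515.3, 238.0]
tcp_rot: [-3.14, -0.004, 0.036]
contact_force: [1.0, -0.0, -0.5]
grip_width: 23.1
```

```bash
cat > nip.py <<'E'
from h import *
V=[]
for _ in range(4):
    T=bot.capture("top"); S=bot.capture("scene")
    D=[np.array(d["rect"]) for d in bot.boxes_of("nipple1",S)]; E=[np.array(d["rect"]) for d in bot.boxes_of("nipple1",T)]
    for r in D:
        g=back(S,[r[:2]],60)[0]; e=min(E,key=lambda e:np.linalg.norm(e[:2]-proj(T,[[*g,60]])[0]))
        v,err=rectfit([T,S],[e,r],g)
        if err<4: V.append(v)
V=np.array(V)
while len(V):
    k=np.linalg.norm(V-V[0],axis=1)<30; c=np.median(V[k],0); a=.038; d=c-[553.3,225.1]
    print(k.sum(),c.round(1),"std",V[k].std(0).round(1),"baylocal",round(d[0]+a*d[1],1),round(d[1]-a*d[0],1)); V=V[~k]
E
python3 nip.py
```

```text
4 [ 646.1 -207.9] std [1.  1.3] baylocal 76.3 -436.6
4 [ 457.7 -119.2] std [1.2 0.9] baylocal -108.7 -340.7
4 [441.1  30.1] std [2.7 1.4] baylocal -119.6 -190.7
4 [346.4 129.6] std [1.8 2.2] baylocal -210.5 -87.6
3 [614.7 -43.1] std [1.5 1.3] baylocal 51.2 -270.5
```

Call:
step_arm([
  [20,-30,0,0,0,0],
  [40,-60,0,0,0,0],
  [60,-91,0,0,0,0],
  [80,-121,0,0,0,0],
  [98.5,-150.5,0,0,0,0],
])

```text
time: 13.5
tool_pos: [596.1, -358.3, 239.1]
tcp_rot: [3.141, -0.004, 0.037]
contact_force: [0.8, -0.5, 0.2]
grip_width: 19.9
```

Call:
step_arm([
  [20,-30,0,0,0,0],
  [40,-60,0,0,0,0],
  [60,-91,0,0,0,0],
  [80,-121,0,0,0,0],
  [98.5,-150.5,0,0,0,0],
])

```text
time: 13.92
tool_pos: [689.1, -204.1, 239.3]
tcp_rot: [3.141, -0.004, 0.037]
contact_force: [1.1, -0.5, -0.2]
grip_width: 20.1
```

Call:
step_arm([
  [0,0,0,0,0,0],
  [0,0,0,0,0,0],
])

```text
time: 14.08
tool_pos: [689.1, -203.5, 238.9]
tcp_rot: [3.141, -0.003, 0.04]
contact_force: [-0.5, -1.2, -0.1]
grip_width: 20.1
```

```bash
cat > loc.py <<'E'
from h import *
def loc():
    o=bot.get_obs(); d=o["tool_pos"][:2]-[553.3,225.1]; a=.038
    return np.r_[d[0]+a*d[1],d[1]-a*d[0],o["tool_pos"][2],o["tcp_rot"][2]]
if __name__=="__main__": print("TCP baylocal x,y,z,yaw",loc().round(3))
E
python3 loc.py
```

```text
TCP baylocal x,y,z,yaw [ 1.19531e+02 -4.33775e+02  2.38909e+02  4.00000e-02]
```

Call:
step_arm([
  [0,3,30,0,0,0],
  [0,3,60,0,0,0],
  [0,3,90,0,0,0],
  [0,3,117,0,0,0],
  [-5,3,117,0,0,0],
])

```text
time: 14.5
tool_pos: [680.4, -209.4, 115.2]
tcp_rot: [-3.138, 0.006, 0.035]
contact_force: [-0.8, 1.5, -1.0]
grip_width: 19.9
```

Call:
step_arm([
  [-6,0,0,0,0,0],
  [-12,0,0,0,0,0],
  [-18,0,0,0,0,0],
  [-24,0,0,0,0,0],
  [-30,0,0,0,0,0],
])

```text
time: 14.92
tool_pos: [653.8, -210.7, 124.1]
tcp_rot: [3.139, -0.007, 0.036]
contact_force: [0.0, -0.1, 0.3]
grip_width: 19.9
```

Call:
step_arm([
  [-6,0,0,0,0,0],
  [-12,0,0,0,0,0],
  [-18,0,0,0,0,0],
  [-24,0,0,0,0,0],
  [-24,0,0,0,0,0],
])

```text
time: 15.33
tool_pos: [628.7, -211.1, 121.9]
tcp_rot: [3.141, -0.003, 0.036]
contact_force: [0.9, -0.5, -0.9]
grip_width: 20.1
```

```bash
python3 loc.py; python3 shot.py scene s5 200 400 120 290
```

```text
TCP baylocal x,y,z,yaw [ 5.88020e+01 -4.39112e+02  1.21916e+02  3.60000e-02]
scale 3.5294117647058822
```

View pics/s5.png

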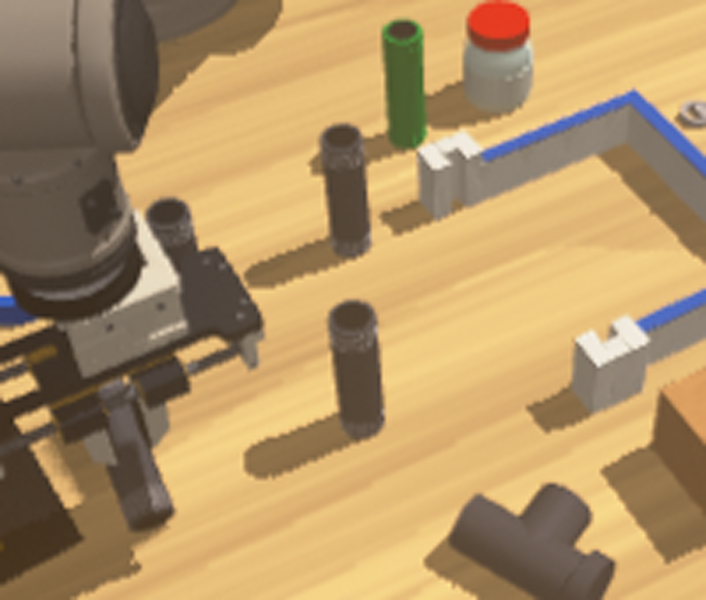

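B (the one beside the mat) now lies along x under the gripper. I tip A (crop 355,370) the same way.

Call:
step_arm([
  [6,0,-20,0,0,0],
  [8,0,-50,0,0,0],
  [8,0,-85,0,0,0],
  [8,0,-118,0,0,0],
])

```text
time: 15.72
tool_pos: [637.5, -210.6, 241.1]
tcp_rot: [3.141, -0.003, 0.037]
contact_force: [0.6, -0.9, -0.1]
grip_width: 19.9
```

Call:
step_arm([
  [5,-34,0,0,0,0],
  [10,-68,0,0,0,0],
  [15,-102,0,0,0,0],
  [20,-136,0,0,0,0],
  [24,-168,0,0,0,0],
])

```text
time: 16.13
tool_pos: [655.5, -40.1, 240.0]
tcp_rot: [3.141, -0.004, 0.037]
contact_force: [-0.5, 0.3, 0.4]
grip_width: 20.2
```

Call:
step_arm([
  [0,0,0,0,0,0],
  [0,0,30,0,0,0],
  [0,0,60,0,0,0],
  [0,0,90,0,0,0],
  [0,0,116,0,0,0],
])

```text
time: 16.55
tool_pos: [655.4, -42.1, 122.0]
tcp_rot: [3.141, -0.003, 0.037]
contact_force: [0.3, 0.4, -0.2]
grip_width: 20.1
```

```bash
python3 loc.py; python3 nip.py
```

```text
TCP baylocal x,y,z,yaw [ 9.19010e+01 -2.71065e+02  1.22006e+02  3.70000e-02]
```

Call:
step_arm([
  [-6,0,0,0,0,0],
  [-12,0,0,0,0,0],
  [-18,0,0,0,0,0],
  [-24,0,0,0,0,0],
  [-30,0,0,0,0,0],
])

```text
time: 17.77
tool_pos: [625.0, -43.2, 124.0]
tcp_rot: [3.141, -0.004, 0.037]
contact_force: [-0.9, 0.0, 0.0]
grip_width: 20.0
```

Call:
step_arm([
  [-6,0,0,0,0,0],
  [-12,0,0,0,0,0],
  [-18,0,0,0,0,0],
  [-24,0,0,0,0,0],
  [-28,0,0,0,0,0],
])

```text
time: 18.18
tool_pos: [596.8, -44.2, 123.7]
tcp_rot: [3.141, -0.003, 0.037]
contact_force: [0.3, 0.9, 0.5]
grip_width: 19.9
```

Call:
step_arm([
  [6,0,-20,0,0,0],
  [8,0,-50,0,0,0],
  [8,0,-85,0,0,0],
  [8,0,-118,0,0,0],
])

```text
time: 18.52
tool_pos: [604.9, -43.8, 243.0]
tcp_rot: [3.141, -0.003, 0.037]
contact_force: [0.4, -0.0, -0.1]
grip_width: 20.0
```

Call:
step_arm([
  [-36,-15,0,0,0,0],
  [-72,-30,0,0,0,0],
  [-108,-45,0,0,0,0],
  [-144,-60,0,0,0,0],
  [-175,-72,0,0,0,0],
])

```text
time: 18.93
tool_pos: [425.0, 22.5, 240.9]
tcp_rot: [3.141, -0.003, 0.037]
contact_force: [-0.0, -0.4, 0.7]
grip_width: 19.8
```

Call:
step_arm([
  [-24,-8,0,0,0,0],
  [-24,-8,0,0,0,0],
])

```text
time: 19.1
tool_pos: [398.9, 30.2, 240.9]
tcp_rot: [3.142, -0.001, 0.038]
contact_force: [0.7, 0.3, -0.2]
grip_width: 20.2
```

```bash
python3 loc.py; python3 nip.py; python3 shot.py top t6 240 480 120 300
```

```text
TCP baylocal x,y,z,yaw [-1.61768e+02 -1.89038e+02  2.40950e+02  3.80000e-02]
4 [ 456.2 -118.3] std [0.8 2. ] baylocal -110.2 -339.7
3 [443.   30.9] std [1.7 0.6] baylocal -117.7 -190.0
scale 3.3333333333333335
```

View pics/t6.png

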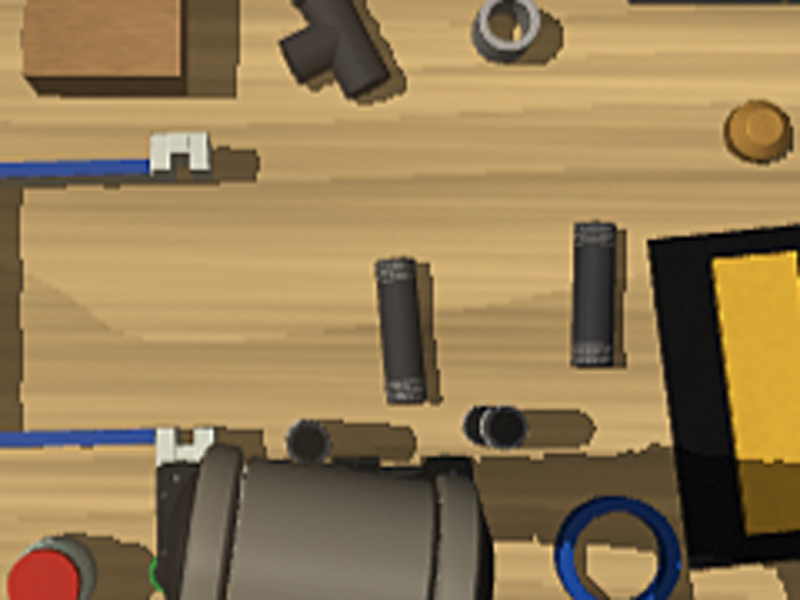

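C (crop 307,440) and D (crop 497,427) are still standing where measured. A (400,330) and B (595,295) lie well. I tip C, then D, both towards +x.

Call:
step_arm([
  [0,0,30,0,0,0],
  [0,0,60,0,0,0],
  [0,0,90,0,0,0],
  [0,0,118,0,0,0],
  [4,0,118,0,0,0],
])

```text
time: 20.37
tool_pos: [404.5, 29.2, 119.2]
tcp_rot: [-3.141, 0.006, 0.037]
contact_force: [-1.4, -0.1, -0.9]
grip_width: 20.0
```

Call:
step_arm([
  [6,0,0,0,0,0],
  [12,0,0,0,0,0],
  [18,0,0,0,0,0],
  [24,0,0,0,0,0],
  [30,0,0,0,0,0],
])

```text
time: 20.78
tool_pos: [439.4, 30.0, 124.3]
tcp_rot: [3.141, -0.006, 0.037]
contact_force: [-0.2, 0.3, 0.6]
grip_width: 20.0
```

Call:
step_arm([
  [6,0,0,0,0,0],
  [12,0,0,0,0,0],
  [18,0,0,0,0,0],
  [24,0,0,0,0,0],
  [28,0,0,0,0,0],
])

```text
time: 21.2
tool_pos: [466.7, 31.0, 123.2]
tcp_rot: [3.141, -0.004, 0.037]
contact_force: [0.0, -0.6, 0.3]
grip_width: 20.5
```

Call:
step_arm([
  [-6,0,-20,0,0,0],
  [-20,0,-50,0,0,0],
  [-40,0,-85,0,0,0],
  [-50,0,-118,0,0,0],
])

```text
time: 21.53
tool_pos: [413.5, 29.4, 241.9]
tcp_rot: [3.141, -0.001, 0.037]
contact_force: [1.0, 0.5, -0.3]
grip_width: 20.0
```

Call:
step_arm([
  [0,30,0,0,0,0],
  [0,60,0,0,0,0],
  [0,90,0,0,0,0],
  [0,120,0,0,0,0],
  [0,150,0,0,0,0],
])

```text
time: 21.95
tool_pos: [420.8, -122.0, 241.3]
tcp_rot: [3.141, -0.004, 0.037]
contact_force: [1.0, -0.2, -0.5]
grip_width: 19.7
```

Call:
step_arm([
  [0,0,0,0,0,0],
  [0,0,0,0,0,0],
])

```text
time: 22.12
tool_pos: [420.9, -121.8, 240.9]
tcp_rot: [3.141, -0.003, 0.034]
contact_force: [0.2, 0.3, 0.3]
grip_width: 20.3
```

```bash
python3 loc.py; python3 nip.py
```

```text
TCP baylocal x,y,z,yaw [-1.45587e+02 -3.41824e+02  2.40936e+02  3.40000e-02]
4 [ 459.3 -119. ] std [1.1 1.3] baylocal -107.1 -340.5
4 [345.6 127.3] std [1.7 0.6] baylocal -211.4 -89.9
```

Call:
step_arm([
  [-8,-2,30,0,0,0],
  [-8,-2,60,0,0,0],
  [-8,-2,90,0,0,0],
  [-8,-2,117,0,0,0],
  [-4,-2,117,0,0,0],
])

```text
time: 23.33
tool_pos: [414.2, -117.6, 120.2]
tcp_rot: [-3.138, 0.005, 0.036]
contact_force: [-1.1, 1.3, 0.1]
grip_width: 19.7
```

Call:
step_arm([
  [6,0,0,0,0,0],
  [12,0,0,0,0,0],
  [18,0,0,0,0,0],
  [24,0,0,0,0,0],
  [30,0,0,0,0,0],
])

```text
time: 23.75
tool_pos: [448.7, -118.0, 125.4]
tcp_rot: [3.14, -0.006, 0.037]
contact_force: [-1.0, 0.1, 0.5]
grip_width: 20.3
```

Call:
step_arm([
  [6,0,0,0,0,0],
  [12,0,0,0,0,0],
  [18,0,0,0,0,0],
  [24,0,0,0,0,0],
  [28,0,0,0,0,0],
])

```text
time: 24.17
tool_pos: [476.1, -116.7, 124.3]
tcp_rot: [3.141, -0.004, 0.037]
contact_force: [0.3, -0.0, -0.6]
grip_width: 20.0
```

Call:
step_arm([
  [-10,0,-25,0,0,0],
  [-30,5,-50,0,0,0],
  [-45,30,-60,0,0,0],
  [-45,60,-60,0,0,0],
  [-45,100,-60,0,0,0],
])

```text
time: 24.58
tool_pos: [433.6, -218.1, 185.5]
tcp_rot: [3.14, -0.005, 0.039]
contact_force: [2.3, 0.9, -0.6]
grip_width: 20.1
```

```bash
cat > lie.py <<'E'
# lying nipples: dark blobs on the counter in the top view, in bay-local mm
from h import *
T=bot.capture("top"); m=np.all(T["color"]<95,axis=2).astype(np.uint8)
c=T["color"].astype(int); m&=((c.max(2)-c.min(2))<14).astype(np.uint8); m=cv2.morphologyEx(m,cv2.MORPH_OPEN,np.ones((3,3),np.uint8))
n,l,st,ce=cv2.connectedComponentsWithStats(m); a=.038
for i in range(1,n):
    if 150<st[i][4]<1400 and 150<ce[i][1]<290 and 230<ce[i][0]<450:
        Q=back(T,np.argwhere(l==i)[:,::-1],20)-[553.3,225.1]; Q=np.c_[Q[:,0]+a*Q[:,1],Q[:,1]-a*Q[:,0]]
        r=cv2.minAreaRect(Q.astype(np.float32)); (w,h),g=r[1],r[2]
        if h>w: g-=90
        g=(g+90)%180-90
        print("lying baylocal",np.round(r[0],1),"size",np.round(r[1],1),"yaw deg",round(g,1),"x",Q[:,0].min().round(),Q[:,0].max().round(),"y",Q[:,1].min().round(),Q[:,1].max().round())
E
python3 lie.py; python3 loc.py;  python3 shot.py top t7 220 480 120 300
```

```text
lying baylocal [  -2.3 -435.8] size [ 32.4 118.1] yaw deg -4.3 x -62.0 56.0 y -456.0 -418.0
lying baylocal [ -28.7 -336.4] size [118.9  32.2] yaw deg 3.0 x -87.0 31.0 y -355.0 -319.0
lying baylocal [ -29.9 -273.9] size [117.4  30.7] yaw deg 2.9 x -88.0 29.0 y -292.0 -258.0
lying baylocal [ -34.2 -185.7] size [87.4 22.2] yaw deg 1.7 x -78.0 9.0 y -197.0 -174.0
lying baylocal [-151.9 -418.7] size [55.  87.5] yaw deg -1.3 x -196.0 -108.0 y -446.0 -392.0
TCP baylocal x,y,z,yaw [-1.35804e+02 -4.46561e+02  1.85362e+02  3.50000e-02]
scale 3.076923076923077
```

View pics/t7.png

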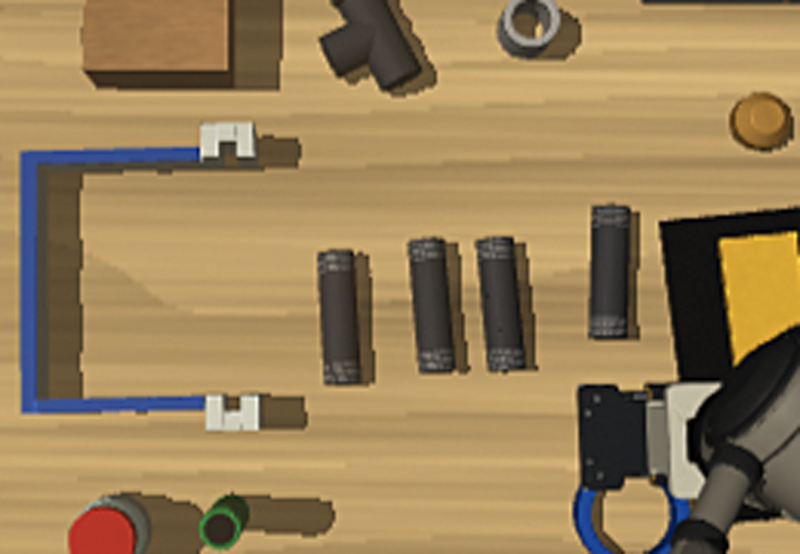

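All four lie along the bay's x axis: C (crop 340,315), A (430,305), D (500,305) and B (610,270). Next I turn the tool a quarter turn so the open fingers form a wide two-point pusher.

```bash
python3 -c "
from plant import bot; print(bot.get_obs()['joint_positions'].round(2))"
```

```text
[-0.63  0.34  1.73  0.    1.07  0.91]
```

Call:
step_arm([
  [24,-30,0,0,0,0],
  [48,-60,0,0,0,0],
  [72,-92,0,0,0,0],
  [90,-115,0,0,0,0],
  [102,-130,0,0,0,0],
], fingers=80)

```text
time: 25.1
tool_pos: [532.1, -81.6, 184.2]
tcp_rot: [-3.141, -0.003, 0.038]
contact_force: [0.3, -0.3, 0.4]
grip_width: 48.3
```

Call:
step_arm([
  [0,0,0,0,0,-0.11],
  [0,0,0,0,0,-0.22],
  [0,0,0,0,0,-0.33],
  [0,0,0,0,0,-0.44],
  [0,0,0,0,0,-0.55],
])

```text
time: 25.52
tool_pos: [530.8, -84.0, 184.2]
tcp_rot: [3.14, -0.002, 0.593]
contact_force: [0.0, -0.1, -0.3]
grip_width: 78.8
```

Call:
step_arm([
  [0,0,0,0,0,-0.11],
  [0,0,0,0,0,-0.22],
  [0,0,0,0,0,-0.33],
  [0,0,0,0,0,-0.44],
  [0,0,0,0,0,-0.55],
])

```text
time: 25.93
tool_pos: [530.8, -84.1, 184.2]
tcp_rot: [3.139, -0.001, 1.142]
contact_force: [-0.1, -0.0, -0.5]
grip_width: 80.2
```

Call:
step_arm([
  [0,0,0,0,0,-0.11],
  [0,0,0,0,0,-0.22],
  [0,0,0,0,0,-0.33],
  [0,0,0,0,0,-0.44],
  [0,0,0,0,0,-0.471],
])

```text
time: 26.35
tool_pos: [530.8, -84.1, 184.2]
tcp_rot: [3.139, 0.0, 1.614]
contact_force: [0.1, -0.8, 0.1]
grip_width: 80.3
```

Call:
step_arm([
  [0,0,0,0,0,0],
  [0,0,0,0,0,0],
])

```text
time: 26.52
tool_pos: [530.9, -84.2, 184.3]
tcp_rot: [3.138, 0.0, 1.606]
contact_force: [0.4, 0.2, 0.1]
grip_width: 80.1
```

```bash
python3 loc.py; python3 lie.py
```

```text
TCP baylocal x,y,z,yaw [ -34.187 -308.491  184.306    1.606]
lying baylocal [  15.2 -294.7] size [172.9  74.2] yaw deg 0.1 x -71.0 102.0 y -332.0 -258.0
lying baylocal [ -45.7 -189.4] size [99.9 29.9] yaw deg 3.8 x -95.0 4.0 y -206.0 -174.0
lying baylocal [-111.3 -326.3] size [132.6  55.1] yaw deg 88.6 x -140.0 -83.0 y -393.0 -260.0
lying baylocal [-174.5 -458.6] size [43.9 32.4] yaw deg 87.1 x -192.0 -158.0 y -481.0 -437.0
```

Call:
step_arm([
  [30,-2,0,0,0,0],
  [60,-2,0,0,0,0],
  [88,-2,0,0,0,0],
  [88,-2,0,0,0,0],
  [88,-2,0,0,0,0],
], fingers=70)

```text
time: 26.98
tool_pos: [525.6, 4.5, 184.5]
tcp_rot: [3.138, 0.001, 1.61]
contact_force: [1.3, -1.3, -0.5]
grip_width: 69.7
```

Call:
step_arm([
  [0,0,30,0,0,0],
  [0,0,60,0,0,0],
  [0,0,90,0,0,0],
  [0,0,120,0,0,0],
  [0,0,120,0,0,0],
])

```text
time: 27.4
tool_pos: [522.8, 2.5, 59.5]
tcp_rot: [-3.136, -0.001, 1.606]
contact_force: [-2.1, -0.0, 0.0]
grip_width: 70.2
```

```bash
python3 loc.py
```

```text
TCP baylocal x,y,z,yaw [ -38.924 -221.444   59.507    1.606]
```

Call:
step_arm([
  [0,0,10,0,0,0],
  [0,0,20,0,0,0],
  [0,0,28,0,0,0],
  [0,0,28,0,0,0],
  [4,0,28,0,0,0],
])

```text
time: 27.82
tool_pos: [526.4, 6.7, 36.8]
tcp_rot: [3.137, 0.001, 1.607]
contact_force: [-0.4, -1.2, 0.9]
grip_width: 70.1
```

Call:
step_arm([
  [6,0,0,0,0,0],
  [12,0,0,0,0,0],
  [20,0,0,0,0,0],
  [30,0,0,0,0,0],
  [40,0,0,0,0,0],
])

```text
time: 28.23
tool_pos: [524.6, 48.3, 36.7]
tcp_rot: [3.137, 0.001, 1.608]
contact_force: [0.0, -1.0, 1.2]
grip_width: 69.9
```

Call:
step_arm([
  [10,0,0,0,0,0],
  [20,0,0,0,0,0],
  [30,0,0,0,0,0],
  [40,0,0,0,0,0],
  [50,0,0,0,0,0],
])

```text
time: 28.65
tool_pos: [522.6, 98.2, 36.3]
tcp_rot: [3.138, 0.001, 1.608]
contact_force: [0.0, 0.0, 0.0]
grip_width: 70.1
```

```bash
python3 loc.py; python3 shot.py scene s8 200 440 110 290
```

```text
TCP baylocal x,y,z,yaw [ -35.487 -125.721   36.341    1.608]
scale 3.3333333333333335
```

View pics/s8.png

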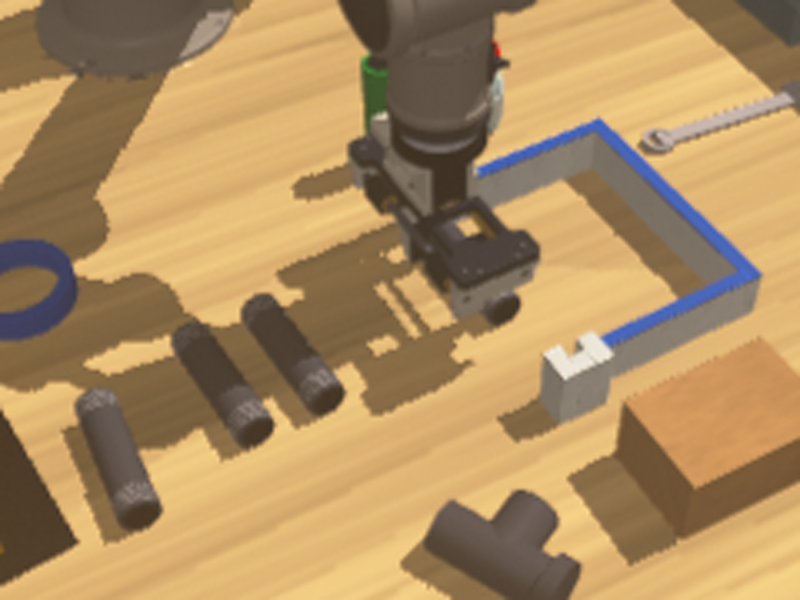

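The pipe rolls ahead of the fingers, with its end at crop (503,305). I continue into the bay.

Call:
step_arm([
  [10,0,0,0,0,0],
  [20,0,0,0,0,0],
  [30,0,0,0,0,0],
  [40,0,0,0,0,0],
  [50,0,0,0,0,0],
])

```text
time: 29.12
tool_pos: [520.8, 148.0, 36.3]
tcp_rot: [3.138, 0.001, 1.608]
contact_force: [-0.1, -0.5, -0.8]
grip_width: 69.7
```

Call:
step_arm([
  [10,0,0,0,0,0],
  [20,0,0,0,0,0],
  [30,0,0,0,0,0],
  [40,0,0,0,0,0],
  [50,0,0,0,0,0],
])

```text
time: 29.53
tool_pos: [519.0, 198.0, 36.3]
tcp_rot: [3.138, 0.001, 1.608]
contact_force: [0.5, -0.1, -0.6]
grip_width: 70.4
```

Call:
step_arm([
  [8,0,0,0,0,0],
  [16,0,0,0,0,0],
  [24,0,0,0,0,0],
  [30,0,0,0,0,0],
  [35,0,0,0,0,0],
])

```text
time: 29.95
tool_pos: [517.7, 232.7, 36.3]
tcp_rot: [3.138, 0.001, 1.608]
contact_force: [-0.2, -0.6, -0.5]
grip_width: 70.1
```

Call:
step_arm([
  [4,0,0,0,0,0],
  [8,0,0,0,0,0],
  [11,0,0,0,0,0],
  [14,0,0,0,0,0],
  [17,0,0,0,0,0],
])

```text
time: 30.37
tool_pos: [517.2, 249.0, 36.3]
tcp_rot: [3.138, 0.001, 1.607]
contact_force: [-0.7, 0.6, -0.3]
grip_width: 70.1
```

Call:
step_arm([
  [2,0,0,0,0,0],
  [4,0,0,0,0,0],
  [6,0,0,0,0,0],
  [8,0,0,0,0,0],
])

```text
time: 30.7
tool_pos: [516.9, 257.1, 36.3]
tcp_rot: [3.138, 0.001, 1.608]
contact_force: [-1.0, -0.2, -0.1]
grip_width: 70.0
```

```bash
python3 loc.py
```

```text
TCP baylocal x,y,z,yaw [-35.202  33.343  36.279   1.608]
```

Call:
step_arm([
  [1,0,0,0,0,0],
  [2,0,0,0,0,0],
  [3,0,0,0,0,0],
  [4,0,0,0,0,0],
  [4,0,0,0,0,0],
])

```text
time: 31.12
tool_pos: [516.8, 258.3, 36.3]
tcp_rot: [3.139, 0.005, 1.608]
contact_force: [1.6, -14.1, 3.4]
grip_width: 70.0
```

Call:
step_arm([
  [1,0,0,0,0,0],
  [2,0,0,0,0,0],
  [3,0,0,0,0,0],
  [3,0,0,0,0,0],
])

```text
time: 31.45
tool_pos: [516.9, 258.6, 36.3]
tcp_rot: [3.14, 0.009, 1.609]
contact_force: [2.1, -25.6, 5.6]
grip_width: 70.1
```

Call:
step_arm([
  [-15,0,0,0,0,0],
  [-15,0,-20,0,0,0],
  [-15,0,-45,0,0,0],
  [-20,0,-75,0,0,0],
  [-30,0,-90,0,0,0],
])

```text
time: 31.87
tool_pos: [518.5, 234.9, 129.4]
tcp_rot: [3.134, -0.001, 1.608]
contact_force: [0.6, 0.2, 0.1]
grip_width: 70.0
```

Call:
step_arm([
  [-35,0,0,0,0,0],
  [-70,0,0,0,0,0],
  [-105,0,0,0,0,0],
  [-140,0,0,0,0,0],
  [-175,0,0,0,0,0],
])

```text
time: 32.28
tool_pos: [523.6, 57.8, 126.6]
tcp_rot: [3.138, 0.001, 1.608]
contact_force: [1.1, 0.6, -1.0]
grip_width: 70.0
```

```bash
python3 loc.py; python3 lie.py; python3 shot.py top t9 220 480 150 290
```

```text
TCP baylocal x,y,z,yaw [ -36.043 -166.22   126.598    1.608]
lying baylocal [  73.2 -162. ] size [78.9 25.6] yaw deg 88.5 x 59.0 87.0 y -201.0 -122.0
lying baylocal [  -4.1 -435.7] size [ 32.4 116.4] yaw deg -4.3 x -62.0 53.0 y -456.0 -417.0
lying baylocal [ -29.  -335.9] size [118.   32.7] yaw deg 3.0 x -87.0 30.0 y -354.0 -319.0
lying baylocal [ -29.2 -272.4] size [118.3  33.7] yaw deg 2.9 x -88.0 30.0 y -292.0 -256.0
lying baylocal [-112.8 -161.6] size [80.4 49.6] yaw deg 88.6 x -139.0 -88.0 y -202.0 -121.0
scale 3.076923076923077
```

View pics/t9.png

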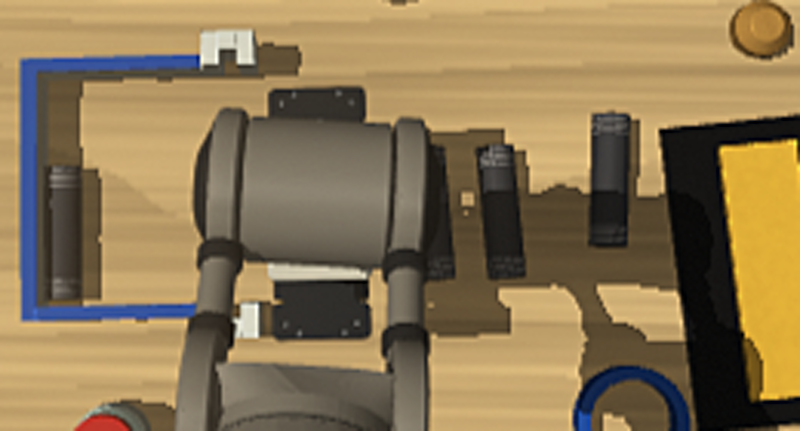

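C lies square against the rail (crop 62,235). Next is A: I insert the fingers between A and D.

Call:
step_arm([
  [-35,3,0,0,0,0],
  [-70,6,0,0,0,0],
  [-105,6,0,0,0,0],
  [-130,6,0,0,0,0],
  [-138,6,0,0,0,0],
])

```text
time: 32.8
tool_pos: [535.3, -81.3, 126.6]
tcp_rot: [3.137, 0.001, 1.605]
contact_force: [0.1, -0.2, -0.1]
grip_width: 70.2
```

Call:
step_arm([
  [0,0,0,0,0,0],
  [0,0,20,0,0,0],
  [0,0,45,0,0,0],
  [0,0,55,0,0,0],
  [0,0,55,0,0,0],
])

```text
time: 33.22
tool_pos: [533.5, -76.5, 69.3]
tcp_rot: [-3.14, -0.001, 1.609]
contact_force: [-1.3, 0.0, -0.8]
grip_width: 70.1
```

```bash
python3 loc.py
```

```text
TCP baylocal x,y,z,yaw [ -31.304 -300.871   69.255    1.609]
```

Call:
step_arm([
  [0,0,7,0,0,0],
  [0,0,14,0,0,0],
  [0,0,21,0,0,0],
  [0,0,28,0,0,0],
  [0,0,34,0,0,0],
])

```text
time: 33.63
tool_pos: [535.4, -78.6, 37.2]
tcp_rot: [3.137, 0.001, 1.608]
contact_force: [0.0, 0.5, 0.3]
grip_width: 70.1
```

Call:
step_arm([
  [0,0,0,0,0,0],
  [3,0,0,0,0,0],
  [8,0,0,0,0,0],
  [14,0,0,0,0,0],
  [20,0,0,0,0,0],
])

```text
time: 34.05
tool_pos: [534.6, -58.0, 37.8]
tcp_rot: [3.137, 0.001, 1.607]
contact_force: [0.5, -0.5, 0.5]
grip_width: 69.9
```

Call:
step_arm([
  [9,0,0,0,0,0],
  [18,0,0,0,0,0],
  [28,0,0,0,0,0],
  [38,0,0,0,0,0],
  [48,0,0,0,0,0],
])

```text
time: 34.47
tool_pos: [532.6, -9.3, 37.5]
tcp_rot: [3.138, 0.001, 1.608]
contact_force: [-0.2, -0.3, 0.3]
grip_width: 69.9
```

Call:
step_arm([
  [10,0,0,0,0,0],
  [20,0,0,0,0,0],
  [30,0,0,0,0,0],
  [40,0,0,0,0,0],
  [50,0,0,0,0,0],
])

```text
time: 34.88
tool_pos: [530.8, 40.4, 37.4]
tcp_rot: [3.138, 0.001, 1.608]
contact_force: [-0.1, -0.5, 0.3]
grip_width: 70.2
```

```bash
python3 loc.py; python3 lie.py
```

```text
TCP baylocal x,y,z,yaw [ -29.491 -183.845   37.426    1.608]
lying baylocal [  64.  -187.1] size [73.1 25.5] yaw deg 88.5 x 50.0 78.0 y -224.0 -150.0
lying baylocal [  -4.1 -435.7] size [ 32.4 116.4] yaw deg -4.3 x -62.0 53.0 y -456.0 -417.0
lying baylocal [ -29. -336.] size [118.4  33. ] yaw deg 3.0 x -87.0 30.0 y -355.0 -319.0
lying baylocal [ -92.7 -184.3] size [75.  24.9] yaw deg 88.6 x -106.0 -81.0 y -222.0 -147.0
```

Call:
step_arm([
  [10,0,0,0,0,0],
  [20,0,0,0,0,0],
  [30,0,0,0,0,0],
  [40,0,0,0,0,0],
  [50,0,0,0,0,0],
])

```text
time: 35.35
tool_pos: [529.0, 90.3, 37.4]
tcp_rot: [3.138, 0.001, 1.608]
contact_force: [0.0, -0.3, 0.3]
grip_width: 70.0
```

Call:
step_arm([
  [10,0,0,0,0,0],
  [20,0,0,0,0,0],
  [30,0,0,0,0,0],
  [40,0,0,0,0,0],
  [50,0,0,0,0,0],
])

```text
time: 35.77
tool_pos: [527.1, 140.3, 37.4]
tcp_rot: [3.138, 0.001, 1.608]
contact_force: [0.4, 0.6, 1.3]
grip_width: 70.6
```

Call:
step_arm([
  [10,0,0,0,0,0],
  [20,0,0,0,0,0],
  [30,0,0,0,0,0],
  [38,0,0,0,0,0],
  [45,0,0,0,0,0],
])

```text
time: 36.18
tool_pos: [525.5, 185.3, 37.3]
tcp_rot: [3.138, 0.001, 1.608]
contact_force: [0.1, -0.7, 0.8]
grip_width: 69.9
```

Call:
step_arm([
  [6,0,0,0,0,0],
  [12,0,0,0,0,0],
  [17,0,0,0,0,0],
  [21,0,0,0,0,0],
  [25,0,0,0,0,0],
])

```text
time: 36.6
tool_pos: [524.6, 209.5, 37.3]
tcp_rot: [3.138, 0.001, 1.608]
contact_force: [0.5, -0.7, 0.1]
grip_width: 69.9
```

Call:
step_arm([
  [3,0,0,0,0,0],
  [6,0,0,0,0,0],
  [9,0,0,0,0,0],
  [11,0,0,0,0,0],
  [13,0,0,0,0,0],
])

```text
time: 37.02
tool_pos: [524.1, 222.4, 37.3]
tcp_rot: [3.138, 0.001, 1.608]
contact_force: [0.0, -1.9, 1.3]
grip_width: 69.9
```

```bash
python3 loc.py
```

```text
TCP baylocal x,y,z,yaw [-29.287  -1.634  37.316   1.608]
```

Close to contact. I push gently, back off, and go to D.

Call:
step_arm([
  [1,0,0,0,0,0],
  [2,0,0,0,0,0],
  [3,0,0,0,0,0],
  [4,0,0,0,0,0],
  [4.5,0,0,0,0,0],
])

```text
time: 37.43
tool_pos: [524.0, 224.6, 37.3]
tcp_rot: [3.139, 0.004, 1.608]
contact_force: [0.9, -13.4, 3.7]
grip_width: 70.4
```

Call:
step_arm([
  [-15,0,0,0,0,0],
  [-15,0,-20,0,0,0],
  [-15,0,-45,0,0,0],
  [-20,0,-75,0,0,0],
  [-50,0,-90,0,0,0],
])

```text
time: 37.85
tool_pos: [526.7, 179.7, 130.5]
tcp_rot: [3.133, -0.002, 1.611]
contact_force: [1.0, -0.6, -0.1]
grip_width: 70.0
```

Call:
step_arm([
  [-37,0,0,0,0,0],
  [-74,0,0,0,0,0],
  [-111,0,0,0,0,0],
  [-148,0,0,0,0,0],
  [-185,0,0,0,0,0],
])

```text
time: 38.27
tool_pos: [532.2, -9.6, 127.7]
tcp_rot: [3.137, 0.0, 1.608]
contact_force: [0.9, -0.2, -0.8]
grip_width: 70.0
```

Call:
step_arm([
  [-35,0,0,0,0,0],
  [-70,0,0,0,0,0],
  [-100,0,0,0,0,0],
  [-130,0,0,0,0,0],
  [-140,0,0,0,0,0],
])

```text
time: 38.68
tool_pos: [537.7, -151.8, 127.7]
tcp_rot: [3.137, 0.002, 1.604]
contact_force: [-0.4, -0.2, 0.5]
grip_width: 70.1
```

Call:
step_arm([
  [0,0,0,0,0,0],
  [0,0,0,0,0,0],
])

```text
time: 38.85
tool_pos: [537.2, -147.5, 127.4]
tcp_rot: [3.138, -0.0, 1.606]
contact_force: [-0.2, 0.1, 0.1]
grip_width: 70.2
```

```bash
sed -i 's/230<ce/210<ce/' lie.py; python3 loc.py; python3 lie.py;  python3 shot.py top t10 220 480 150 290
```

```text
TCP baylocal x,y,z,yaw [ -30.218 -372.022  127.354    1.606]
lying baylocal [  13.9 -406.3] size [165.4  77.2] yaw deg 8.7 x -62.0 96.0 y -456.0 -365.0
lying baylocal [ -67.2 -378.1] size [198.4  85.2] yaw deg 42.9 x -131.0 30.0 y -457.0 -319.0
scale 3.076923076923077
```

View pics/t10.png

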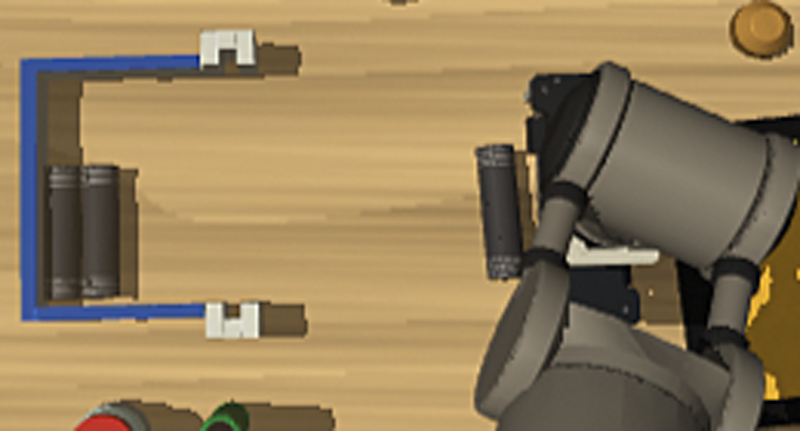

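C and A lie side by side at the rail (crop 62 and 100, 235). Next I push D.

Call:
step_arm([
  [0,0,25,0,0,0],
  [0,0,50,0,0,0],
  [0,0,72,0,0,0],
  [0,0,85,0,0,0],
  [0,0,90,0,0,0],
])

```text
time: 39.37
tool_pos: [536.6, -145.7, 35.5]
tcp_rot: [3.142, -0.001, 1.61]
contact_force: [-0.3, 0.8, 0.2]
grip_width: 69.8
```

Call:
step_arm([
  [0,0,0,0,0,0],
  [3,0,0,0,0,0],
  [8,0,0,0,0,0],
  [14,0,0,0,0,0],
  [20,0,0,0,0,0],
])

```text
time: 39.78
tool_pos: [537.5, -127.4, 38.5]
tcp_rot: [3.136, 0.001, 1.608]
contact_force: [0.5, -0.4, -0.3]
grip_width: 70.0
```

Call:
step_arm([
  [9,0,0,0,0,0],
  [19,0,0,0,0,0],
  [29,0,0,0,0,0],
  [39,0,0,0,0,0],
  [50,0,0,0,0,0],
])

```text
time: 40.2
tool_pos: [535.1, -76.9, 37.5]
tcp_rot: [3.138, 0.001, 1.608]
contact_force: [-0.1, 0.1, -0.0]
grip_width: 70.1
```

Call:
step_arm([
  [11,0,0,0,0,0],
  [22,0,0,0,0,0],
  [33,0,0,0,0,0],
  [44,0,0,0,0,0],
  [55,0,0,0,0,0],
])

```text
time: 40.62
tool_pos: [533.1, -21.9, 37.5]
tcp_rot: [3.138, 0.001, 1.608]
contact_force: [0.4, 0.4, 0.7]
grip_width: 70.0
```

Call:
step_arm([
  [11,0,0,0,0,0],
  [22,0,0,0,0,0],
  [33,0,0,0,0,0],
  [44,0,0,0,0,0],
  [55,0,0,0,0,0],
])

```text
time: 41.03
tool_pos: [531.1, 33.0, 37.5]
tcp_rot: [3.138, 0.001, 1.608]
contact_force: [-0.6, -0.6, 0.6]
grip_width: 70.1
```

Call:
step_arm([
  [11,0,0,0,0,0],
  [22,0,0,0,0,0],
  [33,0,0,0,0,0],
  [44,0,0,0,0,0],
  [55,0,0,0,0,0],
])

```text
time: 41.45
tool_pos: [529.1, 87.9, 37.4]
tcp_rot: [3.138, 0.001, 1.608]
contact_force: [-0.4, -0.7, 0.8]
grip_width: 69.7
```

Call:
step_arm([
  [10,0,0,0,0,0],
  [20,0,0,0,0,0],
  [30,0,0,0,0,0],
  [40,0,0,0,0,0],
  [50,0,0,0,0,0],
])

```text
time: 41.87
tool_pos: [527.3, 137.7, 37.4]
tcp_rot: [3.138, 0.001, 1.608]
contact_force: [0.1, -0.7, -0.1]
grip_width: 70.4
```

```bash
python3 loc.py; python3 lie.py
```

```text
TCP baylocal x,y,z,yaw [-29.344 -86.368  37.391   1.608]
lying baylocal [ 65.4 -78.7] size [76.1 22.7] yaw deg 88.5 x 54.0 78.0 y -117.0 -41.0
lying baylocal [   0.6 -436. ] size [ 32.3 107. ] yaw deg -4.4 x -54.0 53.0 y -456.0 -418.0
lying baylocal [-39.3  62.9] size [19.7 81.2] yaw deg -0.4 x -80.0 1.0 y 53.0 73.0
lying baylocal [-93.3 -75.9] size [25.  71.2] yaw deg -87.0 x -107.0 -81.0 y -111.0 -41.0
```

Call:
step_arm([
  [8,0,0,0,0,0],
  [16,0,0,0,0,0],
  [23,0,0,0,0,0],
  [29,0,0,0,0,0],
  [34,0,0,0,0,0],
])

```text
time: 42.33
tool_pos: [526.0, 171.4, 37.3]
tcp_rot: [3.138, 0.001, 1.608]
contact_force: [-0.3, -0.2, -0.6]
grip_width: 70.1
```

Call:
step_arm([
  [4,0,0,0,0,0],
  [8,0,0,0,0,0],
  [11,0,0,0,0,0],
  [14,0,0,0,0,0],
  [17,0,0,0,0,0],
])

```text
time: 42.75
tool_pos: [525.4, 187.9, 37.4]
tcp_rot: [3.138, 0.001, 1.608]
contact_force: [0.4, -2.1, 1.3]
grip_width: 69.8
```

Call:
step_arm([
  [1,0,0,0,0,0],
  [2,0,0,0,0,0],
  [3,0,0,0,0,0],
  [4,0,0,0,0,0],
  [5,0,0,0,0,0],
])

```text
time: 43.17
tool_pos: [525.3, 190.7, 37.3]
tcp_rot: [3.139, 0.004, 1.608]
contact_force: [0.5, -16.1, 2.7]
grip_width: 69.7
```

```bash
python3 loc.py
```

```text
TCP baylocal x,y,z,yaw [-29.339 -33.359  37.343   1.608]
```

Contact is where expected. I retreat and go behind B.

Call:
step_arm([
  [-15,0,0,0,0,0],
  [-15,0,-20,0,0,0],
  [-15,0,-45,0,0,0],
  [-20,0,-75,0,0,0],
  [-50,0,-90,0,0,0],
])

```text
time: 43.58
tool_pos: [527.9, 145.6, 130.4]
tcp_rot: [3.133, -0.001, 1.611]
contact_force: [1.2, 0.5, 0.8]
grip_width: 69.9
```

Call:
step_arm([
  [-37,0,0,0,0,0],
  [-74,0,0,0,0,0],
  [-111,0,0,0,0,0],
  [-148,0,0,0,0,0],
  [-185,0,0,0,0,0],
])

```text
time: 44.0
tool_pos: [533.4, -43.7, 127.7]
tcp_rot: [3.137, 0.001, 1.608]
contact_force: [1.4, 0.0, -0.2]
grip_width: 69.9
```

Call:
step_arm([
  [-37,10,0,0,0,0],
  [-74,20,0,0,0,0],
  [-111,27,0,0,0,0],
  [-148,27,0,0,0,0],
  [-185,27,0,0,0,0],
])

```text
time: 44.42
tool_pos: [567.5, -227.8, 127.6]
tcp_rot: [3.138, 0.0, 1.607]
contact_force: [0.1, 0.5, -0.4]
grip_width: 69.9
```

Call:
step_arm([
  [-23,0,0,0,0,0],
  [-23,0,0,0,0,0],
  [-23,0,0,0,0,0],
])

```text
time: 44.67
tool_pos: [567.8, -250.0, 127.3]
tcp_rot: [3.138, 0.0, 1.605]
contact_force: [-1.2, 0.1, -0.0]
grip_width: 69.8
```

```bash
python3 loc.py; python3 lie.py;  python3 shot.py scene s11 120 440 110 340
```

```text
TCP baylocal x,y,z,yaw [  -3.52  -475.658  127.282    1.605]
lying baylocal [   1.9 -436.1] size [ 32.3 109.7] yaw deg -4.4 x -54.0 56.0 y -456.0 -418.0
scale 2.5
```

View pics/s11.png

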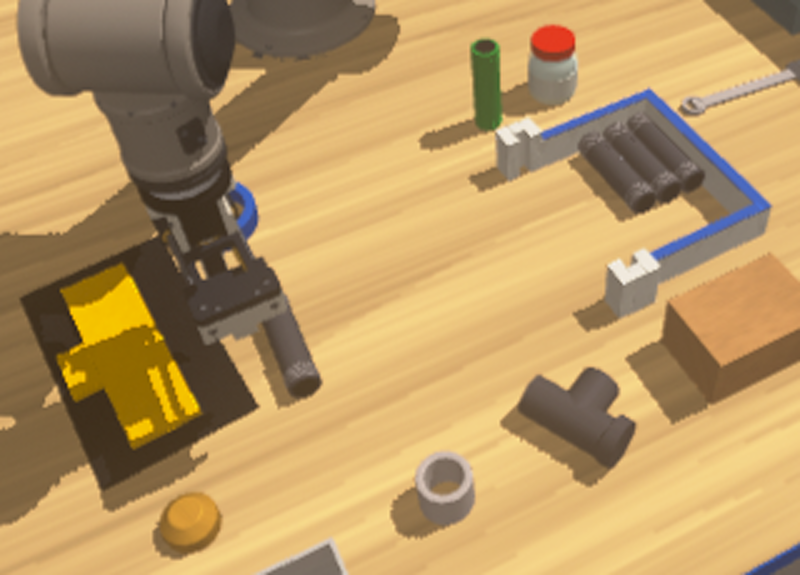

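Three lie in the bay (crop 620–680,160) and B is at (290,345). I push B in.

Call:
step_arm([
  [0,0,25,0,0,0],
  [0,0,50,0,0,0],
  [0,0,72,0,0,0],
  [0,0,85,0,0,0],
  [0,0,90,0,0,0],
])

```text
time: 45.18
tool_pos: [567.5, -246.4, 35.5]
tcp_rot: [3.142, -0.002, 1.61]
contact_force: [-0.2, -0.0, -0.3]
grip_width: 70.0
```

Call:
step_arm([
  [0,0,0,0,0,0],
  [3,0,0,0,0,0],
  [8,0,0,0,0,0],
  [14,0,0,0,0,0],
  [20,0,0,0,0,0],
])

```text
time: 45.6
tool_pos: [568.3, -228.5, 38.9]
tcp_rot: [3.136, 0.002, 1.608]
contact_force: [-0.4, 0.3, 0.9]
grip_width: 70.0
```

Call:
step_arm([
  [7,0,0,0,0,0],
  [15,0,0,0,0,0],
  [24,0,0,0,0,0],
  [33,0,0,0,0,0],
  [42,0,0,0,0,0],
])

```text
time: 46.02
tool_pos: [566.1, -185.8, 37.7]
tcp_rot: [3.138, 0.0, 1.608]
contact_force: [0.6, -1.0, 0.5]
grip_width: 69.7
```

Call:
step_arm([
  [10,0,0,0,0,0],
  [20,0,0,0,0,0],
  [30,0,0,0,0,0],
  [40,0,0,0,0,0],
  [50,0,0,0,0,0],
])

```text
time: 46.43
tool_pos: [564.4, -135.9, 37.6]
tcp_rot: [3.138, 0.001, 1.608]
contact_force: [0.4, -0.6, 0.1]
grip_width: 70.2
```

Call:
step_arm([
  [11,0,0,0,0,0],
  [22,0,0,0,0,0],
  [33,0,0,0,0,0],
  [44,0,0,0,0,0],
  [55,0,0,0,0,0],
])

```text
time: 46.85
tool_pos: [562.3, -80.9, 37.6]
tcp_rot: [3.138, 0.001, 1.608]
contact_force: [-0.6, 0.1, -0.6]
grip_width: 70.1
```

Call:
step_arm([
  [11,0,0,0,0,0],
  [22,0,0,0,0,0],
  [33,0,0,0,0,0],
  [44,0,0,0,0,0],
  [55,0,0,0,0,0],
])

```text
time: 47.27
tool_pos: [560.3, -26.0, 37.6]
tcp_rot: [3.138, 0.001, 1.608]
contact_force: [-0.2, 0.4, 0.0]
grip_width: 70.0
```

```bash
python3 loc.py; python3 lie.py
```

```text
TCP baylocal x,y,z,yaw [  -2.534 -251.37    37.607    1.608]
```

Call:
step_arm([
  [11,0,0,0,0,0],
  [22,0,0,0,0,0],
  [33,0,0,0,0,0],
  [44,0,0,0,0,0],
  [55,0,0,0,0,0],
])

```text
time: 47.73
tool_pos: [558.3, 29.0, 37.6]
tcp_rot: [3.138, 0.001, 1.608]
contact_force: [0.0, -0.3, 0.6]
grip_width: 70.0
```

Call:
step_arm([
  [11,0,0,0,0,0],
  [22,0,0,0,0,0],
  [33,0,0,0,0,0],
  [44,0,0,0,0,0],
  [54,0,0,0,0,0],
])

```text
time: 48.15
tool_pos: [556.2, 83.1, 37.5]
tcp_rot: [3.138, 0.001, 1.608]
contact_force: [-0.3, -0.8, -0.3]
grip_width: 69.8
```

Call:
step_arm([
  [9,0,0,0,0,0],
  [18,0,0,0,0,0],
  [26,0,0,0,0,0],
  [34,0,0,0,0,0],
  [41,0,0,0,0,0],
])

```text
time: 48.57
tool_pos: [554.7, 123.6, 37.5]
tcp_rot: [3.138, 0.001, 1.608]
contact_force: [0.2, 0.3, 1.0]
grip_width: 70.3
```

Call:
step_arm([
  [5,0,0,0,0,0],
  [10,0,0,0,0,0],
  [14,0,0,0,0,0],
  [18,0,0,0,0,0],
  [22,0,0,0,0,0],
])

```text
time: 48.98
tool_pos: [554.1, 144.9, 37.5]
tcp_rot: [3.138, 0.001, 1.607]
contact_force: [0.8, -0.0, -0.5]
grip_width: 70.0
```

Call:
step_arm([
  [2,0,0,0,0,0],
  [4,0,0,0,0,0],
  [6,0,0,0,0,0],
  [8,0,0,0,0,0],
  [10,0,0,0,0,0],
])

```text
time: 49.4
tool_pos: [553.7, 154.8, 37.5]
tcp_rot: [3.138, 0.001, 1.608]
contact_force: [1.4, -0.5, 1.1]
grip_width: 69.9
```

```bash
python3 loc.py
```

```text
TCP baylocal x,y,z,yaw [ -2.301 -70.351  37.489   1.608]
```

Call:
step_arm([
  [1,0,0,0,0,0],
  [2,0,0,0,0,0],
  [3,0,0,0,0,0],
  [4,0,0,0,0,0],
  [5,0,0,0,0,0],
])

```text
time: 49.82
tool_pos: [553.9, 157.8, 37.7]
tcp_rot: [3.138, 0.004, 1.609]
contact_force: [0.4, -15.7, 3.0]
grip_width: 69.5
```

Call:
step_arm([
  [0.5,0,0,0,0,0],
  [1,0,0,0,0,0],
  [1.5,0,0,0,0,0],
  [1.5,0,0,0,0,0],
])

```text
time: 50.15
tool_pos: [554.0, 158.0, 37.7]
tcp_rot: [3.138, 0.005, 1.609]
contact_force: [1.3, -16.4, 3.4]
grip_width: 70.0
```

Call:
step_arm([
  [-15,0,0,0,0,0],
  [-15,0,-20,0,0,0],
  [-15,0,-45,0,0,0],
  [-20,0,-75,0,0,0],
  [-50,0,-100,0,0,0],
])

```text
time: 50.57
tool_pos: [554.6, 114.2, 138.9]
tcp_rot: [3.137, -0.001, 1.611]
contact_force: [1.2, -0.7, 0.5]
grip_width: 70.1
```

Call:
step_arm([
  [-37,0,-10,0,0,0],
  [-74,0,-20,0,0,0],
  [-111,0,-30,0,0,0],
  [-148,0,-40,0,0,0],
  [-185,0,-40,0,0,0],
])

```text
time: 50.98
tool_pos: [562.2, -75.2, 179.8]
tcp_rot: [3.134, 0.001, 1.608]
contact_force: [1.3, 0.7, 0.5]
grip_width: 69.9
```

Call:
step_arm([
  [0,0,0,0,0,0],
  [0,0,0,0,0,0],
  [0,0,0,0,0,0],
])

```text
time: 51.23
tool_pos: [561.2, -73.0, 177.2]
tcp_rot: [3.139, -0.0, 1.607]
contact_force: [-0.3, 0.6, 0.3]
grip_width: 70.1
```

```bash
python3 gate.py; python3 shot.py top t12 130 490 100 320
python3 - <<'E'
from h import *
T=bot.capture("top"); print("cap/other boxes", [(q,[np.round(d["rect"]).tolist() for d in bot.boxes_of(q,T)][:1]) for q in ["coupling","tee","tape","paste","cap","wrench","carton"]])
E
```

```text
gate mat-local [-113.94087183  -69.01654389] [116.80428808  29.45867996] [ 0.29034827 -9.55620505] ((490.1851806640625, -374.944580078125), (230.75320434570312, 98.39298248291016), 6.203322410583496) 2146
scale 2.2222222222222223
cap/other boxes [('coupling', [[392.0, 131.0, 18.0, 25.0]]), ('tee', [[341.0, 128.0, 29.0, 44.0]]), ('tape', [[252.0, 227.0, 10.0, 40.0]]), ('paste', [[256.0, 293.0, 28.0, 29.0]]), ('cap', [[469.0, 161.0, 17.0, 19.0]]), ('wrench', [[182.0, 245.0, 69.0, 19.0]]), ('carton', [[271.0, 129.0, 46.0, 42.0]])]
```

View pics/t12.png

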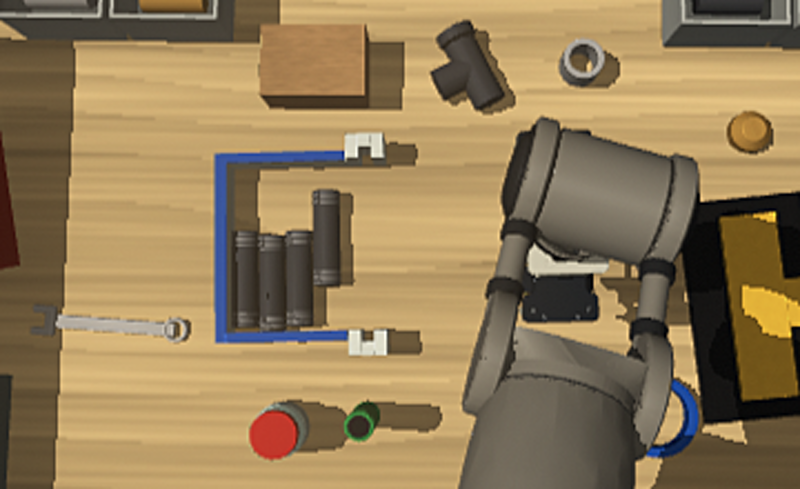

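```bash
python3 - <<'E'
from h import *
T=bot.capture("top"); c=T["color"].astype(int); a=.038
U,V=np.meshgrid(np.arange(640),np.arange(400)); P=back(T,np.c_[U.ravel(),V.ravel()],22)-[553.3,225.1]
Q=np.c_[P[:,0]+a*P[:,1],P[:,1]-a*P[:,0]]
m=((c.max(2)-c.min(2))<30)&(c.max(2)<100); m=m.ravel()&(abs(Q[:,0])<100)&(Q[:,1]<70)&(Q[:,1]>-90)
for lo,hi in [(46,78),(12,44),(-22,10),(-60,-24)]:
    k=m&(Q[:,1]>lo)&(Q[:,1]<hi); q=Q[k]; print(lo,hi,k.sum(),"x",np.percentile(q[:,0],[1,99]).round(),"y",np.percentile(q[:,1],[1,99]).round())
k=m&(Q[:,1]<-24)&(Q[:,0]>35); 
q=Q[m&(Q[:,0]>30)]; r=cv2.minAreaRect(q.astype(np.float32)); print("B part",r)
q=Q[m&(Q[:,1]<-24)]; x=np.arange(-25,65,10); e=[np.percentile(q[abs(q[:,0]-v)<5,1],2) for v in x]; print("B lower edge slope",np.polyfit(x,e,1),np.round(e,1))
E
```

```text
46 78 350 x [-97.  21.] y [47. 70.]
12 44 413 x [-97.  14.] y [13. 44.]
-22 10 433 x [-98.  19.] y [-21.   8.]
-60 -24 464 x [-49.  69.] y [-58. -26.]
B part ((50.53172302246094, -42.13139343261719), (30.956085205078125, 37.061031341552734), 89.08873748779297)
B lower edge slope [-1.60545201e-02 -5.68278367e+01] [-56.4 -56.6 -56.7 -56.9 -57.1 -57.2 -57.4 -57.5 -57.7]
```

Call:
step_arm([
  [0,0,0,0,0,0],
  [0,0,0,0,0,0],
  [0,0,0,0,0,0],
  [0,0,0,0,0,0],
  [0,0,0,0,0,0],
])

```text
time: 52.2
tool_pos: [561.6, -73.5, 177.6]
tcp_rot: [3.138, 0.001, 1.608]
contact_force: [0.1, 0.0, -0.1]
grip_width: 70.1
```

Call:
step_arm([
  [0,0,0,0,0,0],
  [0,0,0,0,0,0],
  [0,0,0,0,0,0],
  [0,0,0,0,0,0],
  [0,0,0,0,0,0],
])

```text
time: 52.62
tool_pos: [561.5, -73.5, 177.6]
tcp_rot: [3.138, 0.001, 1.608]
contact_force: [0.1, 1.0, -0.2]
grip_width: 70.1
```

```bash
python3 - <<'E'
from h import *
a=cv2.imread("pics/t12.png"); T=bot.capture("top"); b=cv2.resize(T["color"][100:320,130:490,::-1],None,fx=800/360,fy=800/360,interpolation=cv2.INTER_CUBIC)
d=np.abs(a.astype(int)-b[:a.shape[0],:a.shape[1]]).max(2)[:, :440]; print("changed px in bay area",(d>40).sum())
if (d>40).sum()<60: print(bot.close_job())
E
```

```text
changed px in bay area 0
the job is handed in; nothing more can be done
None
```

The job is handed in at about 53 s. I drew the gate up out of its slots and laid it flat on the mat. I then tipped all four dark nipples onto their sides and rolled each one through the mouth into the bay; none was lifted.

**Final checks (overhead camera):**
- **Nipples:** all four lie side by side inside the bay. The outermost edge is at y about -58 mm, and the posts' inner face is at -69.5. The last one is square to within about 1°. The one nearest the mouth sits about 50 mm further along x than the other three, but still between the side walls (x -49 to +69).
- **Wall clearance:** the other three end about 7 mm short of the side wall at x = -105.
- **Gate:** its plate is centred within about 6 mm of the mat's centre and turned to match it (6.2°).
- **Stability:** nothing in the bay area changed over the last second before hand-in.

**One check disagreed:** the last detection for the tape roll pointed at the wrong place, because the arm partly covered the roll. The picture shows it where it was. The other fittings and tools were found at their starting places to within a few pixels, and the green look-alike still stands.

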